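# Packing board into the corner stop, plant pots mouth-down on it

### The arm

A 6-joint arm with a two-finger parallel gripper is mounted at the origin on the work surface. World frame = base frame: x ahead of the robot, y to its left, z up, the work surface at z = 0. Lengths are in m, angles in rad, forces in N, time in s.
With the tool pointing down it reaches from about 0.375 to 0.9 m from the base axis. Payload 3.1 kg.
Tool frame: the origin (TCP) lies between the finger pads; the fingertips stand 8 mm ahead of it and the grasp point (between the pads) lies 11 mm behind it; z points along the fingers, y is the line along which they close (so a half turn about z gives the same grasp; the last joint's range is limited). The gripper opens to 87 mm and grips with 3 to 60 N. Pads are 19 mm wide; open, the fingers measure 117 mm over their backs; the gripper's body (75 mm by 190 mm) begins 51 mm behind the grasp point.
Start: joints at [-1.321, 0.527, 1.433, -0, 1.181, -0.178], TCP at [0.26, -0.568, 0.231] pointing down, gripper open.
Joint ranges: [-3.08, 3.08], [-0.75, 2.2], [0.22, 2.44], [-1.43, 4.57], [0, 2.65], [-2.85, 2.85]. Speed limits (rad/s): [2.79, 2.79, 3.14, 3.14, 3.14, 3.14].

### API

Orientations are given as a unit quaternion [x, y, z, w].
In Python, from rig import robot gives the robot as it stands.
- The arm moves only by the tool move_arm, never from a script. Its argument "motion" is text: rows parted by semicolons, each of 5 numbers parted by spaces: the opening, from -1 (shut) to 1 (fully open), then the shift along the tool's x, y, z normalised to -1 to 1, where 1 is 0.2 m, then the turn about the tool's z normalised to -1 to 1, where 1 is pi rad. A call has 1 to 12 rows; each row is the pose to reach, as a shift and turn from the pose commanded when the call began, along the tool's axes at that moment, turning the shorter way round; what a row does not reach only later rows make up. A row lasts 1/12 s, in which the tool goes at most 41.7 mm and 7.16 degrees, less where a joint would pass 70% of its speed; a pose out of reach is approached as far as the arm can. A call with a number of a shift or a turn outside -1 to 1 is refused whole. A call with a gripper value outside its range is refused whole. The fingers move at their own pace and stop on an object; "newtons" is the grip in N (left out, the last holds). Time passes only in rows, so rows that repeat a pose let the fingers close. It gives the time, the measured TCP pose, the force, the opening and the grip force at its end, in the units of the state.
- robot.get_obs(): the state, without advancing time (a new reading comes with each control period).
- robot.camera(name): name is "scene" or "top"; returns (picture, depth): 420x560x3 uint8, red, green, blue; 420x560 float32, m along the optical axis (not along the pixel's ray), 0 where there is no reading.
- robot.camera_model(name): a dict with "mtx" (3x3 intrinsics, pixels), "position" and "attitude" of the camera in the world. Camera axes: x right, y down, z forward; pixel columns grow to the right and rows downward; lengths in m; the calibration is good to about 2 mm. A picture is of the moment at which its call begins. camera_model takes no time and is no camera call.
- robot.hand_in(): hands the job in; it is judged then, once.
The state is a dict: "time": time; "q": joint angles; "joint_velocities": joint speeds; "joint_torque": joint torques, N m; "position": TCP position; "tool_rot": TCP orientation; "ft_force": force on the tool from outside, world axes, zero at the start; "moment": the same for the moment, N m; "grip_width": finger opening in m; "grip_force": force on a finger pad.
Only numpy, scipy, OpenCV 4.12 (cv2) and the standard library are available. Lean on these libraries where they do the work, as an engineer would, in place of code of your own. Each camera call takes 0.05 s, during which the arm holds its last target. There are 200 camera calls.

### The job

Get the fragile plant pots ready for wrapping. First, while it is still empty, push the brown packing board square and fully home against both rails of the corner stop. Then turn every square terracotta pot that is on the bench (two or three) mouth-down and stand them all wholly on the board, not touching one another, leaving the board home in the corner and the other things on the bench where they are.

Things in the scene. Friction and masses are not known exactly. Their poses are not given: they have to be found in the camera images.
- stop: fixed corner stop of two low aluminium rails on the bench, 30 mm high, 20 mm thick. Origin: the inner corner at bench height. One rail runs along its -y from the corner (310 mm; it is the rail nearest the robot), the other along its +x (260 mm; it is the left-hand rail). The board belongs in the quarter x > 0, y < 0 of this frame
- board: loose brown honeycomb-cardboard packing board, 200 mm (its x) by 260 mm (its y), 20 mm thick, about 600 g. Origin: centre of its underside, z up
- board_corner (a point): the corner of the board, at its underside, that goes into the corner of the stop (100 mm along the board's -x and 130 mm along its +y from the board's origin)
- pot1: square terracotta plant pot, mouth up at the start: straight outer sides 62 x 62 mm, 85 mm tall, walls 5 mm, flat base 6 mm thick with a dark drain hole, about 250 g. Origin: centre of the outside of its base; z points from base to mouth (up when mouth up, down when mouth down); x and y are square to its sides. None if this pot is absent
- pot1_mid (a point): centre of pot1: on its axis, 42.5 mm from the base
- pot2: square terracotta plant pot, mouth up at the start: straight outer sides 62 x 62 mm, 85 mm tall, walls 5 mm, flat base 6 mm thick with a dark drain hole, about 250 g. Origin: centre of the outside of its base; z points from base to mouth (up when mouth up, down when mouth down); x and y are square to its sides. None if this pot is absent
- pot2_mid (a point): centre of pot2: on its axis, 42.5 mm from the base
- pot3: square terracotta plant pot, mouth up at the start: straight outer sides 62 x 62 mm, 85 mm tall, walls 5 mm, flat base 6 mm thick with a dark drain hole, about 250 g. Origin: centre of the outside of its base; z points from base to mouth (up when mouth up, down when mouth down); x and y are square to its sides. None if this pot is absent
- pot3_mid (a point): centre of pot3: on its axis, 42.5 mm from the base
- tape_roll: roll of packing tape lying flat, 100 mm across, 48 mm high; a bystander, origin under its centre
- markers: clear square pen box with markers, 90 mm square, 170 mm high; a bystander, origin under its centre
- scanner: black hand scanner, 145 x 50 mm, 45 mm high; a bystander, origin under its centre
- carton: closed carton, 130 x 170 mm, 90 mm high; a bystander, origin under its centre
- mug: white round mug, 80 mm across, 90 mm high, with a handle; a bystander, origin under its centre
- dispenser: grey desk tape dispenser, 170 x 70 mm, 95 mm high; a bystander, origin under its centre
There are look-alikes about, which are no part of the job. What is shaped like the pot1 but green is not meant.

How it is judged:
On the way, in this order (a step that is already met when the one before it is completed fails the run):
1. the board is home and square in the corner stop, with no pot on it (x of board_corner in the frame of stop between -0.005 and 0.005 m and y of board_corner in the frame of stop between -0.005 and 0.005 m and angle between the x axis of board and the x axis of stop, either way round below 0.04 rad and angle between board's own z axis and vertical below 0.05 rad and height (world z) of board below 0.006 m and horizontal distance between each of pot1_mid, pot2_mid, pot3_mid and board above 0.14 m), for 0.2 s.
2. every pot stands mouth-down on the board (angle between each of pot1, pot2, pot3's own z axis and vertical above 3.05 rad and linear speed of each of pot1, pot2, pot3 below 0.02 m/s and x of pot1_mid in the frame of board between -0.07 and 0.07 m and y of pot1_mid in the frame of board between -0.1 and 0.1 m and z of pot1_mid in the frame of board between 0.057 and 0.068 m and x of pot2_mid in the frame of board between -0.07 and 0.07 m and y of pot2_mid in the frame of board between -0.1 and 0.1 m and z of pot2_mid in the frame of board between 0.057 and 0.068 m and x of pot3_mid in the frame of board between -0.07 and 0.07 m and y of pot3_mid in the frame of board between -0.1 and 0.1 m and z of pot3_mid in the frame of board between 0.057 and 0.068 m), for 0.2 s.
At the end, for the whole second after the job is handed in: The marked corner of the board is within 5 mm of each rail of the stop and the board is square to it within 0.04 rad, lying flat on the bench; every pot that is present stands mouth-down (within 0.09 rad), at rest, wholly on the board, and no pot presses against another (all of step 2 and x of board_corner in the frame of stop between -0.005 and 0.005 m and y of board_corner in the frame of stop between -0.005 and 0.005 m and angle between the x axis of board and the x axis of stop, either way round below 0.04 rad and angle between board's own z axis and vertical below 0.05 rad and height (world z) of board below 0.006 m and contact force between pot1 and pot2 below 0.05 N and contact force between each of pot1, pot2 and pot3 below 0.05 N); the robot touches nothing.
It fails at once if a bystander is knocked away (more than 4 cm) or over (distance of any of tape_roll, markers, scanner, carton, mug, dispenser from where it was at the start of the episode above 0.04 m or angle between any of tape_roll, markers, scanner, carton, mug, dispenser's own z axis and vertical above 0.5 rad).
Of pot1, pot2, pot3 only 2 to 3 are there at a start; the rules pass over those that are not, and their reading is None.
At some moment in a run one of pot1, pot2, pot3 may be knocked a few centimetres aside while the robot is not near it.
Once in a run the grip may slacken for a moment while it holds something.
It also fails if it takes over 210 s, if anything falls off the work surface, if the arm or the gripper's body presses on something with over 40 N, if the wrist force passes 120 N, or if a joint passes its speed limit or range.

## Working session

There is one attempt and no reset: what is moved stays moved. The work goes in short steps, Python scripts to look and compute and a tool call to move; the robot and the scene stay as the last step left them, time stands still between calls to the robot, and variables do not carry over. Pictures are saved under pics/ and viewed, at most 14 in all, crops included, and the job is handed in when it is done.

Besides the shell and the picture viewer there is one more tool, called after "Call:" as a command line: name --argument value ..., lists and objects as JSON in quotes. move_arm: Moves the arm, as the interface text tells. Its arguments: {"type":"object","properties":{"motion":{"type":"string"},"newtons":{"type":"number"}},"required":["motion"]}

```bash
ls; mkdir -p pics; python3 - <<'E'
from rig import robot
import cv2,numpy as np
for n in("scene","top"):
    p,d=robot.camera(n); m=robot.camera_model(n); print(n,m)
    cv2.imwrite(f"pics/{n}0.png",p[:,:,::-1]); np.savez(f"{n}0.npz",p=p,d=d)
print(robot.get_obs())
E
```

```text
pics
scene {'mtx': array([[499.23318319,   0.        , 273.53939304],
       [  0.        , 499.23318319, 203.10271607],
       [  0.        ,   0.        ,   1.        ]]), 'position': array([1.5920239 , 0.08024804, 1.00592018]), 'attitude': array([ 0.60364253,  0.68091325, -0.31579701, -0.26878445])}
top {'mtx': array([[499.68384621,   0.        , 278.47788434],
       [  0.        , 499.68384621, 211.22015836],
       [  0.        ,   0.        ,   1.        ]]), 'position': array([ 0.34439545, -0.07515084,  1.68648014]), 'attitude': array([ 0.7080449 , -0.7031534 ,  0.04087934, -0.05076017])}
{'time': 0.1, 'q': array([-1.32051973e+00,  5.28422772e-01,  1.43377601e+00, -1.80113605e-05,
        1.18138397e+00, -1.78531608e-01]), 'joint_velocities': array([ 0.00215219, -0.00234839, -0.00340713, -0.00113843,  0.00215186,
        0.00172142]), 'joint_torque': array([-3.83399438e-04, -4.40986562e+01, -1.77150536e+01,  6.35293359e-02,
        5.33940224e-02, -5.88374132e-05]), 'position': array([ 0.25970932, -0.5677783 ,  0.22963842]), 'tool_rot': array([ 9.77102141e-01,  2.12768456e-01, -4.40100501e-05, -9.94113866e-04]), 'ft_force': array([ 0.11909663, -0.54551817,  0.23303338]), 'moment': array([-0.01873451, -0.02653853,  0.0114325 ]), 'grip_force': 0.0, 'grip_width': 0.0869048010619584}
```

View pics/scene0.png

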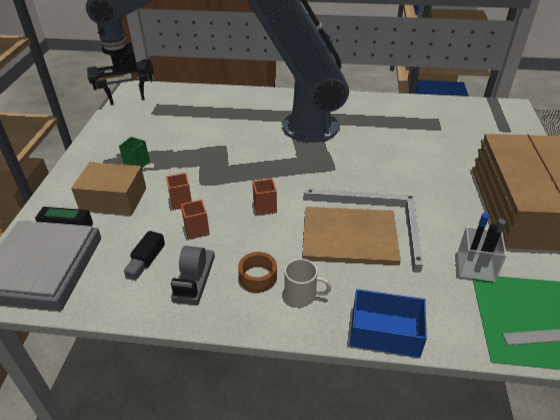

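View pics/top0.png

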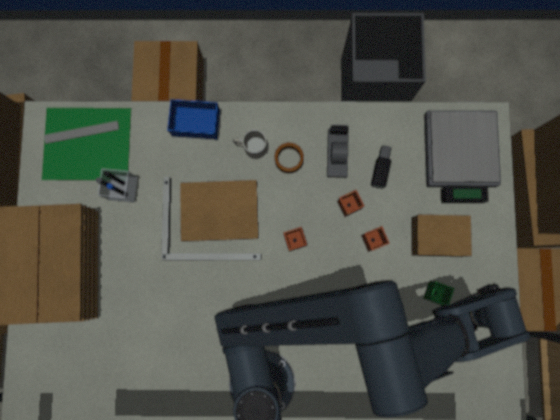

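The top view shows three terracotta pots at about (295,239), (349,203) and (375,239). The look-alike is the green pot at (438,292). The board is at (219,211), and the stop's inner corner is near (169,255). The tool can't tilt, so I plan to flip each pot by holding it lightly near one edge and rolling it over on the bench.

```bash
cat > h.py <<'E'
import numpy as np,cv2
from rig import robot
from scipy.spatial.transform import Rotation as R
def shot(n):
    p,d=robot.camera(n); m=robot.camera_model(n); return p,d,m
def cloud(d,m):
    v,u=np.indices(d.shape); K=m["mtx"]
    c=np.stack([(u-K[0,2])/K[0,0]*d,(v-K[1,2])/K[1,1]*d,d],-1)
    return c@R.from_quat(m["attitude"]).as_matrix().T+m["position"]
def ray(uv,m,z):
    uv=np.atleast_2d(uv).astype(float); K=m["mtx"]
    c=np.stack([(uv[:,0]-K[0,2])/K[0,0],(uv[:,1]-K[1,2])/K[1,1],np.ones(len(uv))],-1)@R.from_quat(m["attitude"]).as_matrix().T
    return (m["position"]+c*((z-m["position"][2])/c[:,2])[:,None])[:,:2]
def rect(mask,m,z):
    "world min-area rectangles of mask blobs on plane z"
    out=[]
    for c in cv2.findContours(mask.astype(np.uint8),cv2.RETR_EXTERNAL,cv2.CHAIN_APPROX_NONE)[0]:
        if cv2.contourArea(c)<60: continue
        w=ray(c[:,0],m,z); r=cv2.minAreaRect((w*1000).astype(np.float32))
        (u,v),_,_=cv2.minAreaRect(c); out.append((np.round([u,v]),np.round(r[0],1),np.round(r[1],1),round(r[2],1)))
    return out
def terra(p):
    h=cv2.cvtColor(p,cv2.COLOR_RGB2HSV); H,S,V=h[...,0],h[...,1],h[...,2]
    return ((H<9)|(H>174))&(S>110)&(V>60)
E
python3 - <<'E'
from h import *
for n in("top","scene"):
    p,d,m=shot(n); P=cloud(d,m); t=terra(p)
    print(n,"bench z",np.median(P[...,2][(abs(P[...,0]-.6)<.1)&(abs(P[...,1])<.4)&(abs(P[...,2])<.03)]))
    k,l,s,c=cv2.connectedComponentsWithStats(t.astype(np.uint8))
    for i in range(1,k):
        if s[i,4]<60: continue
        q=P[l==i]; z=np.percentile(q[:,2],[5,50,95]); print(" pot",c[i].round(),s[i,4],z.round(3))
        if n=="top":
            print("  ",rect((l==i)&(P[...,2]>.065),m,.085))
    if n=="top":
        hsv=cv2.cvtColor(p,cv2.COLOR_RGB2HSV)
        print("hsv board",hsv[211,219],"z",P[211,219],"rail",hsv[210,167],P[210,167],hsv[256,210],P[256,210])
        b=(hsv[...,1]>90)&(hsv[...,0]>8)&(hsv[...,0]<22); b[:170]=0;b[250:]=0;b[:,:172]=0;b[:,270:]=0
        print("board",rect(b,m,.02))
        g=P[...,2]
        print("z rows across left rail",g[210,160:184].round(3)); print("z down bottom rail",g[235:266,210].round(3))
        print("V",p[210,160:184,1],p[235:266,210,1])
E
python3 - <<'E'
import cv2
a=cv2.imread("pics/top0.png")[165:305,150:460]
cv2.imwrite("pics/c0.png",cv2.resize(a,None,fx=2.5,fy=2.5,interpolation=2))
E
```

```text
top bench z 0.002758591626031981
 pot [348. 205.] 81 [0.001 0.011 0.09 ]
   []
 pot [292. 239.] 70 [-0.001  0.007  0.085]
   []
hsv board [ 17 120 106] z [0.56179207 0.15006284 0.01551357] rail [ 68   9 119] [0.5619755  0.32245711 0.03196906] [ 50   6 131] [0.4094132  0.17420175 0.0317653 ]
board [(array([219., 210.]), array([564.8, 150.5]), array([195.9, 256.3]), 2.4)]
z rows across left rail [ 0.003 -0.006  0.003  0.029  0.023  0.027  0.029  0.032  0.031  0.018
  0.001 -0.001 -0.002  0.     0.002  0.001  0.002  0.     0.001  0.003
  0.02   0.015  0.026  0.027]
z down bottom rail [ 0.018  0.025  0.028  0.015  0.022  0.02   0.005  0.004 -0.01   0.002
 -0.005  0.004 -0.001  0.001  0.001 -0.005 -0.008  0.002 -0.001  0.029
  0.034  0.032  0.031  0.028  0.03  -0.003 -0.004 -0.005  0.005 -0.002
 -0.004]
V [127 124 120 126 125 128 127 119  90  67  81 110 122 123 126 125 124 124
 122 116 102  89  82  86] [ 81  80  77  78  81  95 112 118 119 122 122 124 120 123 120 121 120 124
 125 132 132 131 132 129 122 108 117 121 123 121 122]
scene bench z 0.0002431940860345705
 pot [188. 206.] 1175 [0.012 0.056 0.084]
 pot [265. 196.] 586 [0.01  0.057 0.084]
```

View pics/c0.png

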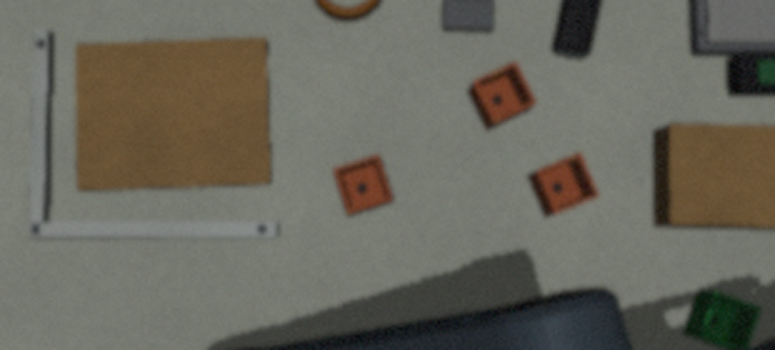

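The crop confirms three terracotta pots, at crop (362,187), (502,95) and (563,185). Their hue and saturation differ from the green one at (722,318), which I leave alone. Next I measure the pots' rims with a looser mask.

```bash
cat >> h.py <<'E'
def terra(p):
    h=cv2.cvtColor(p,cv2.COLOR_RGB2HSV); H,S=h[...,0],h[...,1]
    return ((H<13)|(H>174))&(S>125)
def pots(n="top",zt=.085,lo=.06):
    p,d,m=shot(n); P=cloud(d,m); t=terra(p)
    t&=(P[...,0]>.35)&(P[...,0]<.66)&(P[...,1]<.36)&(P[...,1]>-.45)
    t=cv2.morphologyEx(t.astype(np.uint8),cv2.MORPH_OPEN,np.ones((2,2)))
    k,l,s,c=cv2.connectedComponentsWithStats(t)
    for i in range(1,k):
        if s[i,4]<60: continue
        q=P[l==i]; hi=(l==i)&(P[...,2]>lo)&(P[...,2]<.12); v,u=np.nonzero(hi)
        if len(u)<20: print(c[i].round(),"few"); continue
        w=ray(np.c_[u,v],m,zt)*1000; r=cv2.minAreaRect(w.astype(np.float32))
        print(n,c[i].round(),s[i,4],"zpct",np.percentile(q[:,2],[50,80,95]).round(3),"c",np.round(r[0],1),"size",np.round(r[1],1),"ang",round(r[2],1))
def board():
    p,d,m=shot("top"); h=cv2.cvtColor(p,cv2.COLOR_RGB2HSV)
    b=(h[...,1]>90)&(h[...,0]>8)&(h[...,0]<24); b[:165]=0;b[258:]=0;b[:,:166]=0;b[:,275:]=0
    c=max(cv2.findContours(b.astype(np.uint8),cv2.RETR_EXTERNAL,cv2.CHAIN_APPROX_NONE)[0],key=cv2.contourArea)
    w=ray(c[:,0],m,.02)*1000; r=cv2.minAreaRect(w.astype(np.float32)); print("board",np.round(r[0],1),np.round(r[1],1),round(r[2],2)); print(cv2.boxPoints(r).round(1).tolist())
E
python3 - <<'E'
from h import *
pots("top"); pots("scene"); board()
p,d,m=shot("top"); P=cloud(d,m)
rm=(P[...,2]>.02)&(P[...,2]<.045)
g=cv2.cvtColor(p,cv2.COLOR_RGB2HSV)[...,1]<40
# left rail right edge (inner): per row, last col in mask in 160..173 ; bottom rail inner: first row in 250..262
rm=rm&g
L=[(max(np.nonzero(rm[r,158:174])[0])+158+.5,r) for r in range(185,245,2) if rm[r,158:174].sum()>3]
B=[(c,min(np.nonzero(rm[248:264,c])[0])+248-.5) for c in range(175,255,2) if rm[248:264,c].sum()>3]
for n,q in(("left",L),("bot",B)):
    w=ray(q,m,.03); vx,vy,x0,y0=cv2.fitLine((w*1000).astype(np.float32),cv2.DIST_HUBER,0,.01,.01).ravel(); print(n,len(q),vx.round(4),vy.round(4),x0,y0)
E
```

```text
top [351. 203.] 342 zpct [0.022 0.08  0.087] c [ 580.9 -287.3] size [55.3 62.7] ang 26.0
top [296. 240.] 314 zpct [0.009 0.073 0.086] c [ 462.5 -108.2] size [54.8 56.9] ang 18.7
top [376. 240.] 337 zpct [0.014 0.079 0.088] c [ 463.  -365.8] size [52.5 64.2] ang 22.1
scene [189. 207.] 1404 zpct [0.055 0.076 0.084] c [ 544.1 -320.9] size [227.7  70.1] ang 33.7
scene [266. 197.] 711 zpct [0.054 0.075 0.082] c [ 487.1 -101.2] size [84.5 63.3] ang 16.0
board [564.5 150.5] [196.3 255.7] 2.19
[[461.6000061035156, 274.5], [471.3999938964844, 19.0], [667.5, 26.5], [657.7000122070312, 282.0]]
left 30 1.0 0.0078 551.2776 316.59467
bot 40 0.0072 -1.0 417.7659 170.7418
```

Call:
move_arm --motion "1 0.98 -0.69 0 0.134;1 0.98 -0.69 0 0.134;1 0.98 -0.69 0 0.134;1 0.98 -0.69 0 0.134;1 0.98 -0.69 0 0.134;1 0.98 -0.69 0 0.134;1 0.98 -0.69 0 0.134;1 0.98 -0.69 0 0.134"

```text
time: 1.07
position: [0.3815, -0.36, 0.2309]
tool_rot: [1.0, 0.006, 0.0, 0.0]
ft_force: [-0.2, -0.4, 0.3]
grip_width: 0.087
grip_force: 0.0
```

Call:
move_arm --motion "1 0.52 -0.86 0 0;1 0.52 -0.86 0 0;1 0.52 -0.86 0 0;1 0.52 -0.86 0 0;1 0.52 -0.86 0 0;1 0.52 -0.86 0 0"

```text
time: 1.57
position: [0.4857, -0.1852, 0.2307]
tool_rot: [1.0, 0.006, 0.001, -0.001]
ft_force: [-0.3, -0.4, -0.5]
grip_width: 0.0868
grip_force: 0.0
```

Call:
move_arm --motion "1 0.52 -0.86 0 0;1 0.52 -0.86 0 0;1 0.52 -0.86 0 0;1 0.52 -0.86 0 0;1 0.52 -0.86 0 0;1 0.52 -0.86 0 0"

```text
time: 2.07
position: [0.5897, -0.0129, 0.2307]
tool_rot: [1.0, 0.006, 0.002, -0.001]
ft_force: [-0.0, -0.3, 0.5]
grip_width: 0.0867
grip_force: 0.0
```

Call:
move_arm --motion "1 0.52 -0.86 0 0;1 0.52 -0.86 0 0;1 0.52 -0.86 0 0;1 0.52 -0.86 0 0;1 0.52 -0.86 0 0;1 0.52 -0.86 0 0;1 0.52 -0.86 0 0"

```text
time: 2.65
position: [0.6898, 0.1562, 0.2297]
tool_rot: [1.0, 0.004, 0.0, 0.001]
ft_force: [-0.1, -0.8, -0.8]
grip_width: 0.0869
grip_force: 0.0
```

Call:
move_arm --motion "1 0 0 0.5 0;1 0 0 0.9 0;1 0 0 1 0;1 0 0 1 0;1 0 0 1 0;1 0 0 1 0;1 0 0 1 0"

```text
time: 3.23
position: [0.687, 0.1541, 0.0285]
tool_rot: [1.0, 0.003, -0.003, 0.0]
ft_force: [0.3, -0.1, 1.1]
grip_width: 0.0868
grip_force: 0.0
```

Call:
move_arm --motion "1 0 0 0.06 0;1 0 0 0.06 0;1 -0.05 0 0.06 0;1 -0.1 0 0.06 0;1 -0.15 0 0.06 0;1 -0.2 0 0.06 0;1 -0.24 0 0.06 0;1 -0.24 0 0.06 0;1 -0.24 0 0.06 0"

```text
time: 3.98
position: [0.6413, 0.1567, 0.0202]
tool_rot: [1.0, 0.004, 0.001, -0.0]
ft_force: [0.1, 0.6, -0.3]
grip_width: 0.0868
grip_force: 0.1
```

Call:
move_arm --motion "1 -0.02 0 0 0;1 -0.04 0 0 0;1 -0.05 0 0 0;1 -0.06 0 0 0;1 -0.06 0 0 0;1 -0.06 0 0 0"

```text
time: 4.48
position: [0.6307, 0.1566, 0.0195]
tool_rot: [1.0, 0.004, 0.002, -0.0]
ft_force: [4.7, -0.0, 3.5]
grip_width: 0.0873
grip_force: 2.6
```

```bash
python3 -c "
from h import *
o=robot.get_obs();print(o['ft_force'],o['position']);board()"
```

```text
[ 4.70853158 -0.02971647  3.53798201] [0.63072092 0.15664452 0.01948309]
board [519.6  99.7] [192.3 144.4] 0.8
[[422.3999938964844, 170.60000610351562], [424.3999938964844, 26.200000762939453], [616.7000122070312, 28.799999237060547], [614.7000122070312, 173.1999969482422]]
```

Call:
move_arm --motion "1 -0.01 0 0 0;1 -0.02 0 0 0;1 -0.02 0 0 0;1 -0.02 0 0 0"

```text
time: 4.87
position: [0.6303, 0.1568, 0.0196]
tool_rot: [1.0, 0.004, 0.006, -0.0]
ft_force: [10.9, 0.8, 0.1]
grip_width: 0.0872
grip_force: 5.2
```

Call:
move_arm --motion "1 -0.01 0 0 0;1 -0.02 0 0 0;1 -0.02 0 0 0;1 -0.02 0 0 0"

```text
time: 5.2
position: [0.6302, 0.1567, 0.0204]
tool_rot: [1.0, 0.004, 0.01, -0.001]
ft_force: [15.0, 1.5, -3.3]
grip_width: 0.0869
grip_force: 7.6
```

Call:
move_arm --motion "1 0.1 0 0 0;1 0.2 0 0 0;1 0.2 0 -0.3 0;1 0.2 0 -0.5 0;1 0.2 0 -0.5 0;1 0.2 0 -0.5 0"

```text
time: 5.7
position: [0.6616, 0.1572, 0.1221]
tool_rot: [1.0, 0.004, 0.001, -0.0]
ft_force: [0.7, 0.1, 0.6]
grip_width: 0.0869
grip_force: 0.0
```

Call:
move_arm --motion "1 -0.73 0.785 0 -0.5;1 -0.73 0.785 0 -0.5;1 -0.73 0.785 0 -0.5;1 -0.73 0.785 0 -0.5;1 -0.73 0.785 0 -0.5;1 -0.73 0.785 0 -0.5;1 -0.73 0.785 0 -0.5;1 -0.73 0.785 0 -0.5;1 -0.73 0.785 0 -0.5;1 -0.73 0.785 0 -0.5;1 -0.73 0.785 0 -0.5;1 -0.73 0.785 0 -0.5"

```text
time: 6.7
position: [0.5125, -0.0005, 0.1168]
tool_rot: [0.729, 0.684, -0.002, -0.003]
ft_force: [0.2, 0.4, 1.1]
grip_width: 0.0869
grip_force: 0.0
```

```bash
python3 -c "
from h import *
o=robot.get_obs();print(o['q'],o['position'],o['tool_rot']);board()"
```

```text
[-2.19332493e-01  5.55327441e-01  1.81075578e+00  1.82580370e-04
  7.83720911e-01 -1.55080371e-01] [ 5.12483794e-01 -4.78400944e-04  1.16809829e-01] [ 0.72949282  0.68397614 -0.0022591  -0.00342893]
board [517.6 189.3] [195.9 186.8] 0.32
[[419.20001220703125, 282.20001220703125], [420.20001220703125, 95.4000015258789], [616.0999755859375, 96.5], [615.0999755859375, 283.29998779296875]]
```

Call:
move_arm --motion "1 0 0 0.2 -0.022;1 0 0 0.4 -0.022;1 0 0 0.48 -0.022;1 0 0 0.48 -0.022;1 0 0 0.48 -0.022;1 0 0 0.48 -0.022"

```text
time: 7.25
position: [0.5155, -0.0011, 0.0229]
tool_rot: [0.708, 0.706, -0.0, -0.0]
ft_force: [0.4, -0.2, 0.4]
grip_width: 0.0871
grip_force: 0.0
```

Call:
move_arm --motion "1 0.04 0 0 0;1 0.08 0 0 0;1 0.12 0 0 0;1 0.15 0 0 0;1 0.18 0 0 0;1 0.2 0 0 0;1 0.215 0 0 0;1 0.215 0 0 0;1 0.215 0 0 0"

```text
time: 8.0
position: [0.5165, 0.0423, 0.0229]
tool_rot: [0.708, 0.707, 0.001, 0.0]
ft_force: [0.8, -1.0, -0.2]
grip_width: 0.0874
grip_force: 0.5
```

Call:
move_arm --motion "1 0.01 0 0.02 0;1 0.02 0 0.02 0;1 0.03 0 0.02 0;1 0.03 0 0.02 0;1 0.03 0 0.02 0"

```text
time: 8.42
position: [0.5167, 0.0472, 0.0183]
tool_rot: [0.707, 0.707, 0.0, 0.001]
ft_force: [1.2, -6.1, 1.2]
grip_width: 0.087
grip_force: 2.7
```

Call:
move_arm --motion "1 0.01 0 0 0;1 0.015 0 0 0;1 0.015 0 0 0;1 0.015 0 0 0"

```text
time: 8.75
position: [0.5184, 0.048, 0.0185]
tool_rot: [0.706, 0.708, 0.0, 0.003]
ft_force: [2.2, -14.1, 0.4]
grip_width: 0.0871
grip_force: 6.9
```

Call:
move_arm --motion "1 -0.05 0 0 0;1 -0.08 0 -0.2 0;1 -0.08 0 -0.5 0;1 -0.08 0 -0.85 0;1 -0.08 0 -0.85 0;1 -0.08 0 -0.85 0;1 -0.08 0 -0.85 0"

```text
time: 9.33
position: [0.5172, 0.0352, 0.191]
tool_rot: [0.708, 0.707, 0.002, 0.002]
ft_force: [0.0, 0.5, -0.7]
grip_width: 0.0873
grip_force: 0.0
```

```bash
python3 -c "
from h import *
o=robot.get_obs();print(o['q'],o['position'],o['tool_rot']);board();pots()"
```

```text
[-1.48622974e-01  4.38047490e-01  1.74398875e+00  1.49096807e-03
  9.54291762e-01 -1.47878307e-01] [0.51718579 0.03516651 0.1909935 ] [0.7076709  0.70653704 0.0020558  0.00175333]
board [520.6 242.3] [189.4 151. ] 0.32
[[425.5, 317.29998779296875], [426.29998779296875, 166.1999969482422], [615.7000122070312, 167.3000030517578], [614.9000244140625, 318.29998779296875]]
top [351. 204.] 344 zpct [0.023 0.08  0.087] c [ 580.7 -286.8] size [55.9 64. ] ang 25.3
top [296. 240.] 316 zpct [0.009 0.07  0.087] c [ 462.5 -108.2] size [54.8 57. ] ang 18.8
top [376. 239.] 336 zpct [0.013 0.081 0.088] c [ 463.1 -365.3] size [51.9 66. ] ang 22.1
```

Call:
move_arm --motion "1 -0.74 -0.37 0 0.406;1 -0.74 -0.37 0 0.406;1 -0.74 -0.37 0 0.406;1 -0.74 -0.37 0 0.406;1 -0.74 -0.37 0 0.406;1 -0.74 -0.37 0 0.406;1 -0.74 -0.37 0 0.406;1 -0.74 -0.37 0 0.406;1 -0.74 -0.37 0 0.406;1 -0.74 -0.37 0 0.406;1 -0.74 -0.37 0 0.406;1 -0.74 -0.37 0 0.406"

```text
time: 10.43
position: [0.4401, -0.1121, 0.1861]
tool_rot: [0.989, 0.146, -0.002, -0.002]
ft_force: [0.1, -0.0, 0.1]
grip_width: 0.0871
grip_force: 0.0
```

```bash
python3 - <<'E'
from h import *
o=robot.get_obs();print(o['position'],o['tool_rot']);
board()
p,d,m=shot("top");a=cv2.resize(p[170:290,155:315,::-1],None,fx=4,fy=4,interpolation=2)
b,d,m=shot("scene");b=cv2.resize(b[100:280,180:420,::-1],(640,480),interpolation=2)
cv2.imwrite("pics/t1.png",cv2.resize(np.hstack([cv2.resize(a,(640,480)),b]),(800,300)))
E
```

```text
[ 0.44006713 -0.11211488  0.18614024] [ 0.98926019  0.14613009 -0.00242824 -0.00209092]
board [519.4 188.9] [192.5 257.7] 0.32
[[422.3999938964844, 317.29998779296875], [423.79998779296875, 59.5], [616.2999877929688, 60.599998474121094], [614.9000244140625, 318.29998779296875]]
```

View pics/t1.png

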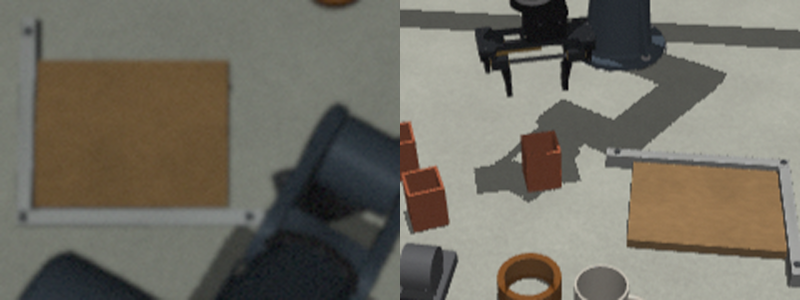

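The board now sits flush against both rails (left crop: its edges meet both rails). The pot to the right of centre at (540,160) is under the gripper. Next I descend near its trailing edge and grip lightly.

Call:
move_arm --motion "1 0.016 0.015 0.2 0;1 0.016 0.015 0.4 0;1 0.016 0.015 0.6 0;1 0.016 0.015 0.72 0;1 0.016 0.015 0.775 0;1 0.016 0.015 0.775 0;1 0.016 0.015 0.775 0;1 0.016 0.015 0.775 0"

```text
time: 11.25
position: [0.4461, -0.1153, 0.034]
tool_rot: [0.989, 0.147, 0.0, 0.0]
ft_force: [0.5, -0.3, 0.6]
grip_width: 0.0869
grip_force: 0.0
```

Call:
move_arm --motion "-1 0 0 0 0;-1 0 0 0 0;-1 0 0 0 0;-1 0 0 0 0;-1 0 0 0 0;-1 0 0 0 0;-1 0 0 0 0;-1 0 0 0 0" --newtons 4

```text
time: 11.92
position: [0.4451, -0.1146, 0.034]
tool_rot: [0.989, 0.147, -0.0, -0.0]
ft_force: [-2.0, 1.7, 6.7]
grip_width: 0.0625
grip_force: 4.0
```

Call:
move_arm --motion "-1 0.015 0 -0.02 0;-1 0.03 0 -0.04 0;-1 0.047 0 -0.054 0;-1 0.066 0 -0.067 0;-1 0.085 0 -0.08 0;-1 0.105 0 -0.09 0;-1 0.125 0 -0.1 0;-1 0.145 0 -0.107 0;-1 0.166 0 -0.112 0;-1 0.187 0 -0.117 0;-1 0.21 0 -0.12 0;-1 0.23 0 -0.12 0" --newtons 3

```text
time: 12.92
position: [0.4904, -0.1017, 0.0579]
tool_rot: [0.989, 0.146, 0.0, 0.0]
ft_force: [-0.8, -0.2, 3.4]
grip_width: 0.0616
grip_force: 3.0
```

```bash
python3 - <<'E'
from h import *
p,d,m=shot("scene");cv2.imwrite("pics/s2.png",cv2.resize(p[90:240,190:340,::-1],None,fx=4,fy=4,interpolation=2))
E
```

```text
(no output)
```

View pics/s2.png

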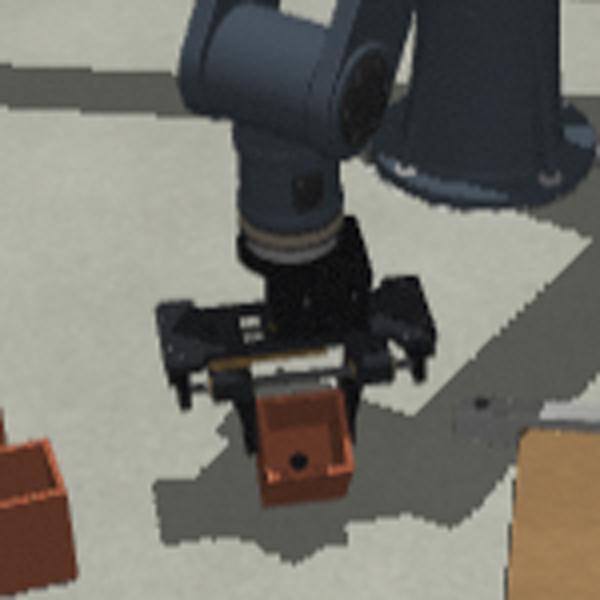

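The view shows the pot tilting over nicely in the light grip, with its mouth facing the camera and the drain hole at (300,460). I complete the quarter-turn, release, and regrip near the base.

Call:
move_arm --motion "-1 0.03 0 0.005 0;-1 0.06 0 0.01 0;-1 0.09 0 0.015 0;-1 0.12 0 0.025 0;-1 0.15 0 0.04 0;-1 0.18 0 0.055 0;-1 0.21 0 0.075 0;-1 0.24 0 0.095 0;-1 0.24 0 0.1 0;-1 0.24 0 0.1 0"

```text
time: 13.8
position: [0.5353, -0.0878, 0.0365]
tool_rot: [0.989, 0.147, -0.001, -0.0]
ft_force: [-1.4, -0.6, -3.2]
grip_width: 0.0619
grip_force: 3.0
```

Call:
move_arm --motion "1 0 0 0 0;1 0 0 0 0;1 0 0 0 0;1 0 0 0 0;1 0 0 0 0;1 -0.08 0 0.04 0;1 -0.155 0 0.07 0;1 -0.155 0 0.07 0;1 -0.155 0 0.07 0;1 -0.155 0 0.07 0"

```text
time: 14.63
position: [0.5073, -0.0973, 0.0239]
tool_rot: [0.989, 0.146, 0.001, 0.0]
ft_force: [0.7, -0.7, 0.4]
grip_width: 0.0875
grip_force: 0.0
```

```bash
python3 - <<'E'
from h import *
p,d,m=shot("scene");cv2.imwrite("pics/s3.png",cv2.resize(p[90:240,190:340,::-1],None,fx=4,fy=4,interpolation=2))
E
```

```text
(no output)
```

View pics/s3.png

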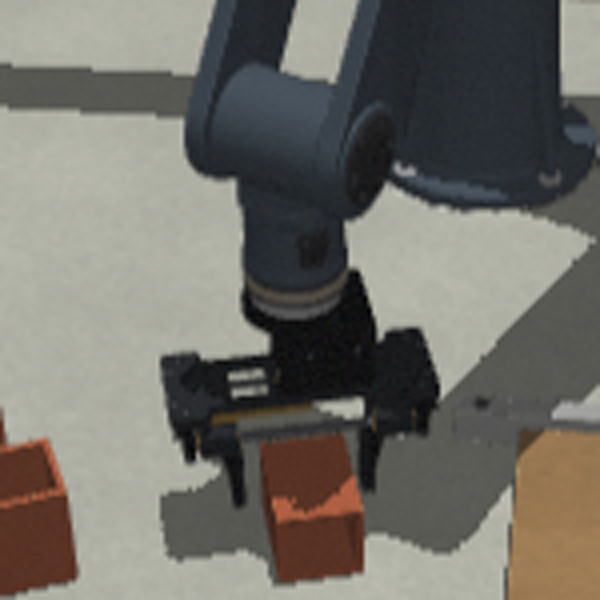

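The pot lies on its side with its mouth towards the camera and the fingers straddle its base end. I grip lightly and roll on to mouth-down.

Call:
move_arm --motion "-1 0 0 0 0;-1 0 0 0 0;-1 0 0 0 0;-1 0 0 0 0;-1 0 0 0 0;-1 0 0 0 0" --newtons 3.5

```text
time: 15.18
position: [0.5062, -0.0968, 0.0236]
tool_rot: [0.989, 0.146, 0.0, -0.0]
ft_force: [0.3, 0.3, 1.2]
grip_width: 0.0624
grip_force: 3.5
```

Call:
move_arm --motion "-1 0.015 0 -0.03 0;-1 0.035 0 -0.06 0;-1 0.057 0 -0.09 0;-1 0.08 0 -0.115 0;-1 0.107 0 -0.138 0;-1 0.135 0 -0.16 0;-1 0.165 0 -0.178 0;-1 0.195 0 -0.192 0;-1 0.227 0 -0.203 0;-1 0.26 0 -0.212 0;-1 0.293 0 -0.218 0;-1 0.327 0 -0.222 0"

```text
time: 16.18
position: [0.5692, -0.0777, 0.0684]
tool_rot: [0.989, 0.146, 0.0, -0.0]
ft_force: [-1.7, -0.3, 3.9]
grip_width: 0.0615
grip_force: 3.5
```

```bash
python3 - <<'E'
from h import *
p,d,m=shot("scene");cv2.imwrite("pics/s4.png",cv2.resize(p[90:240,190:340,::-1],None,fx=4,fy=4,interpolation=2))
E
```

```text
(no output)
```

View pics/s4.png

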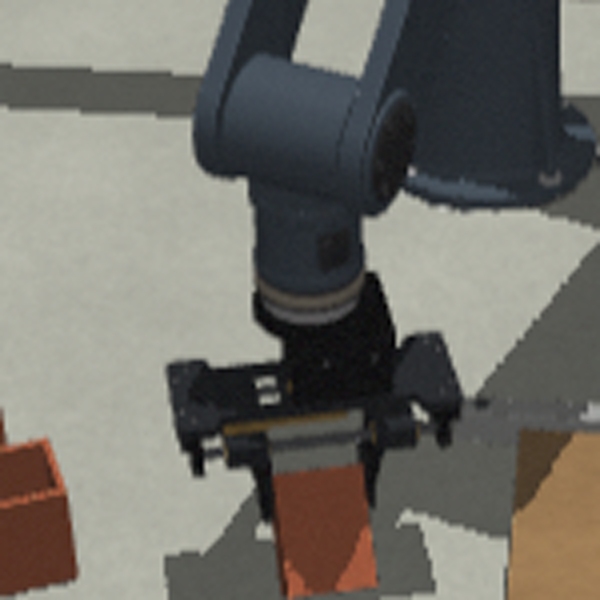

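It's tilted well forward with the mouth going under, so I carry on.

Call:
move_arm --motion "-1 0.02 0 0 0;-1 0.045 0 0 0;-1 0.07 0 0.002 0;-1 0.095 0 0.006 0;-1 0.12 0 0.012 0;-1 0.145 0 0.022 0;-1 0.17 0 0.034 0;-1 0.195 0 0.045 0;-1 0.2 0 0.05 0;-1 0.2 0 0.052 0;-1 0.2 0 0.052 0"

```text
time: 17.15
position: [0.6074, -0.0662, 0.0573]
tool_rot: [0.989, 0.146, 0.0, 0.0]
ft_force: [1.4, 2.2, 3.1]
grip_width: 0.0622
grip_force: 3.5
```

```bash
python3 - <<'E'
from h import *
p,d,m=shot("scene");cv2.imwrite("pics/s5.png",cv2.resize(p[110:260,190:340,::-1],None,fx=4,fy=4,interpolation=2))
E
```

```text
(no output)
```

View pics/s5.png

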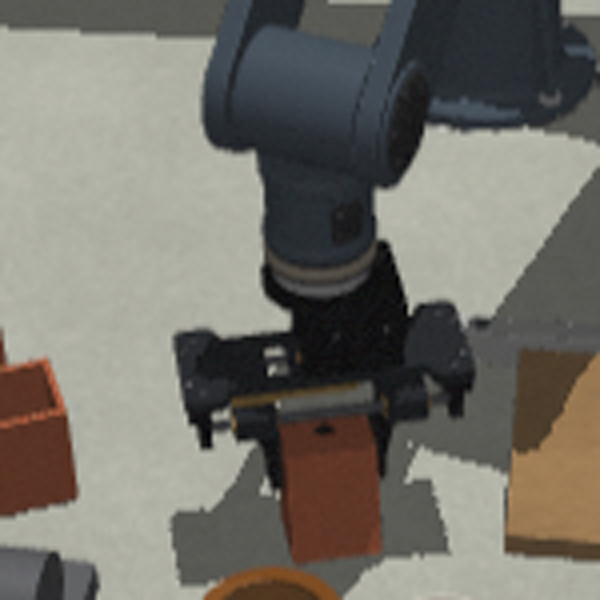

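The pot now stands mouth-down with the drain hole on top at (325,428). I regrip lower and firmly, then lift.

Call:
move_arm --motion "1 0 0 0 0;1 0 0 0 0;1 0 0 0 0;1 0 0 0 0;1 -0.015 0 0.05 0;1 -0.015 0 0.1 0;1 -0.015 0 0.1 0;1 -0.015 0 0.1 0;-1 -0.015 0 0.1 0;-1 -0.015 0 0.1 0;-1 -0.015 0 0.1 0;-1 -0.015 0 0.1 0" --newtons 15

```text
time: 18.2
position: [0.6043, -0.0673, 0.0379]
tool_rot: [0.989, 0.147, 0.0, 0.0]
ft_force: [-0.4, 0.1, -0.4]
grip_width: 0.068
grip_force: 0.0
```

Call:
move_arm --motion "-1 0 0 0 0;-1 0 0 0 0;-1 0 0 0 0;-1 0 0 0 0;-1 0 0 0 0;-1 0 0 -0.1 0;-1 0 0 -0.2 0;-1 0 0 -0.35 0;-1 0 0 -0.35 0;-1 0 0 -0.35 0"

```text
time: 19.03
position: [0.6048, -0.0675, 0.1085]
tool_rot: [0.989, 0.147, 0.001, 0.001]
ft_force: [-0.6, 0.2, -3.9]
grip_width: 0.062
grip_force: 15.0
```

```bash
python3 - <<'E'
from h import *
o=robot.get_obs();print(o['q'],o['grip_width'])
p,d,m=shot("scene");P=cloud(d,m);t=terra(p)
k,l,s,c=cv2.connectedComponentsWithStats(t.astype(np.uint8))
for i in range(1,k):
    if s[i,4]>60: print(c[i].round(),s[i],np.percentile(P[l==i],[5,50,95],axis=0).round(3).tolist())
E
```

```text
[-2.94477466e-01  6.61014872e-01  1.57868878e+00 -1.76888366e-04
  8.99028268e-01  9.82342670e-01] 0.061995833034912906
[127.  38.] [115   0  24  80 421] [[-1.292, -1.245, -0.49], [-1.275, -1.223, -0.236], [-1.255, -1.201, -0.027]]
[209.   5.] [140   0 134  12 955] [[-1.297, -1.036, -0.048], [-1.274, -0.669, -0.021], [-1.257, -0.353, 0.007]]
[202.  70.] [ 151   56  104   29 1872] [[-1.294, -1.062, -0.508], [-1.274, -0.765, -0.431], [-1.255, -0.479, -0.358]]
[188. 206.] [ 166  173   43   66 1416] [[0.442, -0.389, 0.013], [0.559, -0.312, 0.058], [0.626, -0.256, 0.084]]
[272. 216.] [259 198  27  38 848] [[0.613, -0.087, 0.081], [0.65, -0.057, 0.136], [0.663, -0.029, 0.156]]
```

```bash
cat >> h.py <<'E'
def held():
    "held pot in tool-aligned axes (mm): x fwd along tool x, y left, z world"
    o=robot.get_obs(); X=R.from_quat(o['tool_rot']).as_matrix()[:,0]; yaw=np.arctan2(X[1],X[0])
    p,d,m=shot("scene");P=cloud(d,m);t=terra(p)&(np.linalg.norm(P-o['position'],axis=2)<.13)
    q=(P[t]-[*o['position'][:2],0]); a=q[:,0]*np.cos(yaw)+q[:,1]*np.sin(yaw); b=-q[:,0]*np.sin(yaw)+q[:,1]*np.cos(yaw); z=q[:,2]
    print("tcp",o['position'].round(4),"yaw",np.degrees(yaw).round(1),"n",len(a))
    for lo in np.arange(np.percentile(z,2),z.max(),.012):
        k=(z>=lo)&(z<lo+.012)
        if k.sum()>5: print("z",round(lo*1e3),k.sum(),"a",(np.percentile(a[k],[5,50,95])*1e3).round(),"b",(np.percentile(b[k],[5,50,95])*1e3).round())
E
python3 -c "
from h import *
held()"
```

```text
tcp [ 0.6034 -0.0671  0.107 ] yaw 16.8 n 833
z 75 72 a [47. 52. 54.] b [-30.  -0.  25.]
z 87 83 a [33. 51. 55.] b [-32.  -6.  24.]
z 99 79 a [48. 51. 55.] b [-32.  -3.  23.]
z 111 84 a [35. 51. 54.] b [-32.  -3.  24.]
z 123 82 a [39. 52. 55.] b [-32.  -5.  26.]
z 135 93 a [43. 52. 55.] b [-31.  -2.  27.]
z 147 321 a [ 5. 31. 53.] b [-30.  -2.  27.]
```

The held pot is upright, with its front face vertical at 52 mm, so its centre is 21 mm ahead of the TCP. I carry it to the board, turning it square on the way.

Call:
move_arm --motion "-1 0.04 -0.875 0 -0.409;-1 0.04 -0.875 0 -0.409;-1 0.04 -0.875 0 -0.409;-1 0.04 -0.875 0 -0.409;-1 0.04 -0.875 0 -0.409;-1 0.04 -0.875 0 -0.409;-1 0.04 -0.875 0 -0.409;-1 0.04 -0.875 0 -0.409;-1 0.04 -0.875 0 -0.409;-1 0.04 -0.875 0 -0.409;-1 0.04 -0.875 0 -0.409;-1 0.04 -0.875 0 -0.409"

```text
time: 20.13
position: [0.5594, 0.1026, 0.1055]
tool_rot: [0.704, 0.71, -0.002, -0.002]
ft_force: [-0.1, -0.0, -3.7]
grip_width: 0.0618
grip_force: 15.0
```

Call:
move_arm --motion "-1 0.3 -0.1 0 0;-1 0.5 -0.2 0 0;-1 0.71 -0.215 0 0;-1 0.71 -0.215 0 0;-1 0.71 -0.215 0 0;-1 0.71 -0.215 0 0;-1 0.71 -0.215 0 0"

```text
time: 20.72
position: [0.5163, 0.2438, 0.1066]
tool_rot: [0.704, 0.71, -0.001, -0.0]
ft_force: [0.7, -1.3, -3.9]
grip_width: 0.062
grip_force: 15.0
```

```bash
python3 -c "
from h import *
held();print(robot.get_obs()['grip_width'])"
```

```text
tcp [0.5163 0.2438 0.1066] yaw 90.5 n 368
z 69 78 a [-11.  16.  46.] b [-35. -31.   2.]
z 81 76 a [-12.  19.  48.] b [-35. -31. -19.]
z 93 58 a [-1. 28. 46.] b [-40. -32. -27.]
z 105 49 a [-2. 31. 46.] b [-34. -32. -28.]
z 117 15 a [20. 36. 49.] b [-36. -33. -29.]
z 141 53 a [-5. 14. 49.] b [14. 24. 35.]
z 153 15 a [-4. 14. 48.] b [10. 20. 27.]
z 165 13 a [-8. 15. 34.] b [-90. -87. -85.]
0.061888442619890426
```

Call:
move_arm --motion "-1 0 0 0.1 0;-1 0 0 0.18 0;-1 0 0 0.22 0;-1 0 0 0.235 0;-1 0 0 0.24 0;-1 0 0 0.243 0;-1 0 0 0.243 0;-1 0 0 0.243 0"

```text
time: 21.43
position: [0.5175, 0.2443, 0.0597]
tool_rot: [0.704, 0.71, 0.001, 0.0]
ft_force: [0.1, 0.2, -3.4]
grip_width: 0.0614
grip_force: 15.0
```

Call:
move_arm --motion "1 0 0 0 0;1 0 0 0 0;1 0 0 0 0;1 0 0 0 0;1 0 0 0 0;1 0 0 -0.1 0;1 0 0 -0.3 0;1 0 0 -0.5 0;1 0 0 -0.65 0;1 0 0 -0.65 0"

```text
time: 22.27
position: [0.5211, 0.2456, 0.1958]
tool_rot: [0.704, 0.71, 0.006, 0.004]
ft_force: [1.0, -0.5, -0.6]
grip_width: 0.0867
grip_force: 0.0
```

Call:
move_arm --motion "1 -0.8 -0.063 0 0;1 -0.8 -0.063 0 0;1 -0.8 -0.063 0 0;1 -0.8 -0.063 0 0;1 -0.8 -0.063 0 0"

```text
time: 22.68
position: [0.5049, 0.0788, 0.1884]
tool_rot: [0.706, 0.708, -0.001, 0.0]
ft_force: [-0.7, 0.6, 0.7]
grip_width: 0.0871
grip_force: 0.0
```

Call:
move_arm --motion "1 -0.8 -0.063 0 0;1 -0.8 -0.063 0 0;1 -0.8 -0.063 0 0;1 -0.8 -0.063 0 0;1 -0.8 -0.063 0 0"

```text
time: 23.1
position: [0.4951, -0.0815, 0.1888]
tool_rot: [0.706, 0.708, -0.0, 0.002]
ft_force: [1.1, -0.4, 0.2]
grip_width: 0.0869
grip_force: 0.0
```

Call:
move_arm --motion "1 -0.8 -0.063 0 0;1 -0.8 -0.063 0 0;1 -0.8 -0.063 0 0;1 -0.8 -0.063 0 0;1 -0.8 -0.063 0 0"

```text
time: 23.52
position: [0.4842, -0.2425, 0.1889]
tool_rot: [0.706, 0.708, -0.001, 0.003]
ft_force: [0.1, 0.0, -0.4]
grip_width: 0.0872
grip_force: 0.0
```

```bash
python3 - <<'E'
from h import *
o=robot.get_obs();print(o['position'],o['tool_rot'],o['q']); board(); pots(); 
p,d,m=shot("top");a=cv2.resize(p[165:285,150:410,::-1],None,fx=3,fy=3,interpolation=2);cv2.imwrite("pics/t6.png",a)
E
```

```text
[ 0.48421861 -0.24248807  0.18890757] [ 7.06038098e-01  7.08167910e-01 -6.10147221e-04  2.83584545e-03] [-0.66966331  0.469339    1.68961415 -0.00224248  0.97714502 -0.67142602]
board [520.5 188.9] [258.8 193.6] 89.55
[[422.70001220703125, 60.20000076293945], [616.2999877929688, 58.70000076293945], [618.2999877929688, 317.5], [424.70001220703125, 319.1000061035156]]
top [181. 223.] 424 zpct [0.103 0.107 0.111] c [514.6 262.8] size [61.8 66.3] ang 0.4
top [379. 242.] 209 zpct [0.015 0.082 0.089] c [ 457.1 -368.6] size [38.3 64.7] ang 23.4
```

View pics/t6.png

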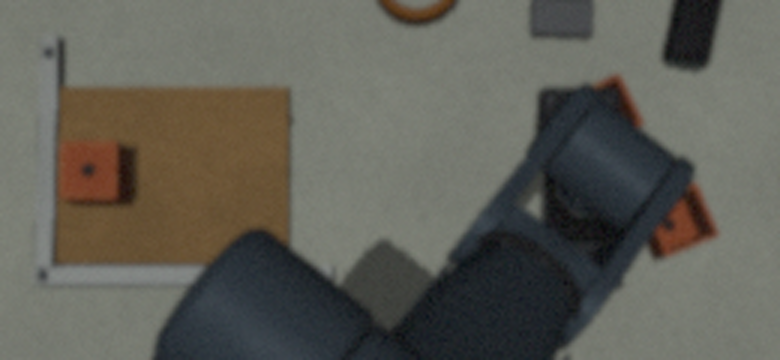

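The first pot stands mouth-down near the left rail at (88,170), board still home. Now to pot C at (690,215).

Call:
move_arm --motion "1 -0.708 -0.068 0 -0.12;1 -0.708 -0.068 0 -0.12;1 -0.708 -0.068 0 -0.12;1 -0.708 -0.068 0 -0.12;1 -0.708 -0.068 0 -0.12;1 -0.708 -0.068 0 -0.12;1 -0.708 -0.068 0 -0.12"

```text
time: 24.25
position: [0.4705, -0.3748, 0.1884]
tool_rot: [0.558, 0.83, 0.001, -0.001]
ft_force: [-0.1, -0.2, -0.6]
grip_width: 0.087
grip_force: 0.0
```

```bash
python3 - <<'E'
from h import *
o=robot.get_obs();print(o['position'],o['tool_rot']); pots()
p,d,m=shot("scene"); P=cloud(d,m); t=terra(p)&(P[...,0]>.35)&(P[...,1]<-.2)&(P[...,2]>.07)
k,l,s,c=cv2.connectedComponentsWithStats(t.astype(np.uint8))
for i in range(1,k):
    if s[i,4]<30: continue
    v,u=np.nonzero(l==i); r=cv2.minAreaRect((ray(np.c_[u,v],m,.085)*1000).astype(np.float32)); print("scene rim",s[i,4],r)
E
```

```text
[ 0.4705397  -0.37476334  0.18839996] [ 5.58058252e-01  8.29800285e-01  7.51845835e-04 -1.38159412e-03]
top [351. 204.] 343 zpct [0.021 0.081 0.087] c [ 581.2 -287.9] size [56.2 64.1] ang 26.0
top [182. 223.] 431 zpct [0.104 0.108 0.111] c [514.6 262.9] size [61.8 66.2] ang 0.4
scene rim 192 ((482.45733642578125, -362.9291076660156), (80.76000213623047, 59.72749710083008), 22.896183013916016)
scene rim 243 ((596.78271484375, -285.7378845214844), (76.16372680664062, 62.40212631225586), 25.850784301757812)
```

Call:
move_arm --motion "1 -0.037 -0.015 0.2 0;1 -0.037 -0.015 0.4 0;1 -0.037 -0.015 0.6 0;1 -0.037 -0.015 0.72 0;1 -0.037 -0.015 0.785 0;1 -0.037 -0.015 0.785 0;1 -0.037 -0.015 0.785 0;1 -0.037 -0.015 0.785 0"

```text
time: 25.02
position: [0.4717, -0.3864, 0.0338]
tool_rot: [0.558, 0.83, -0.0, 0.002]
ft_force: [-0.0, 0.3, -0.3]
grip_width: 0.0871
grip_force: 0.0
```

Call:
move_arm --motion "-1 0 0 0 0;-1 0 0 0 0;-1 0 0 0 0;-1 0 0 0 0;-1 0 0 0 0;-1 0 0 0 0;-1 0 0 0 0;-1 0 0 0 0" --newtons 4

```text
time: 25.68
position: [0.4718, -0.3866, 0.0331]
tool_rot: [0.559, 0.829, -0.0, 0.002]
ft_force: [4.0, 1.0, 5.8]
grip_width: 0.0624
grip_force: 4.0
```

Call:
move_arm --motion "-1 0.015 0 -0.02 0;-1 0.03 0 -0.04 0;-1 0.047 0 -0.054 0;-1 0.066 0 -0.067 0;-1 0.085 0 -0.08 0;-1 0.105 0 -0.09 0;-1 0.125 0 -0.1 0;-1 0.145 0 -0.107 0;-1 0.166 0 -0.112 0;-1 0.187 0 -0.117 0;-1 0.21 0 -0.12 0;-1 0.23 0 -0.12 0" --newtons 3

```text
time: 26.68
position: [0.453, -0.3426, 0.0561]
tool_rot: [0.559, 0.829, 0.0, -0.0]
ft_force: [-0.1, -0.2, -2.8]
grip_width: 0.0617
grip_force: 3.0
```

```bash
python3 -c "
from h import *
held()"
```

```text
tcp [ 0.453  -0.3426  0.0561] yaw 112.1 n 562
z 23 57 a [-14.  14.  39.] b [-112.  -31.  -27.]
z 35 96 a [-20.   9.  39.] b [-121.  -35.  -25.]
z 47 104 a [-21.   9.  41.] b [-121. -115.  -27.]
z 59 98 a [-23.  12.  43.] b [-122. -117.  -28.]
z 71 92 a [-27.   5.  46.] b [-123. -117.  -27.]
z 83 33 a [-16.  42.  47.] b [-121.  -33.   28.]
z 95 58 a [-5. 38. 50.] b [-28.  25.  32.]
z 107 10 a [-12.  13.  32.] b [-86. -85.  20.]
```

```bash
python3 - <<'E'
from h import *
p,d,m=shot("scene");cv2.imwrite("pics/s7.png",cv2.resize(p[120:250,110:260,::-1],None,fx=4,fy=4,interpolation=2))
E
```

```text
(no output)
```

View pics/s7.png

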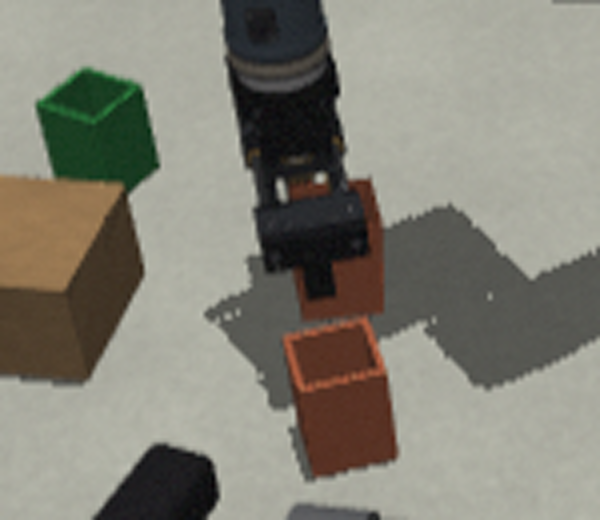

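The pot is still almost upright in the fingers at (340,250). This time the pads' friction holds it, so I ease the opening until it pivots.

Call:
move_arm --motion "0.38 0 0 0 0;0.38 0 0 0 0;0.39 0 0 0 0;0.4 0 0 0 0;0.405 0 0 0 0;0.41 0 0 0 0"

```text
time: 27.28
position: [0.4532, -0.3432, 0.0559]
tool_rot: [0.559, 0.829, 0.0, 0.0]
ft_force: [-0.6, 0.1, -3.2]
grip_width: 0.0617
grip_force: 3.0
```

Call:
move_arm --motion "0.415 0 0 0 0;0.42 0 0 0 0;0.42 0 0 0 0"

```text
time: 27.53
position: [0.4532, -0.3431, 0.0559]
tool_rot: [0.559, 0.829, 0.0, 0.0]
ft_force: [0.2, 0.5, -3.0]
grip_width: 0.0619
grip_force: 3.0
```

```bash
cat >> h.py <<'E'
def side():
    "profile of held pot in the tool x / z plane"
    o=robot.get_obs(); X=R.from_quat(o['tool_rot']).as_matrix()[:,0]; yaw=np.arctan2(X[1],X[0])
    p,d,m=shot("scene");P=cloud(d,m);t=terra(p)&(np.linalg.norm(P-o['position'],axis=2)<.13)
    q=(P[t]-o['position']); a=q[:,0]*np.cos(yaw)+q[:,1]*np.sin(yaw); b=-q[:,0]*np.sin(yaw)+q[:,1]*np.cos(yaw); k=(abs(b+31)<7)
    print("tcp",o['position'].round(4),"grip",o['grip_width'],o['grip_force'],"n",k.sum())
    if k.sum()>8: r=cv2.minAreaRect((np.c_[a,q[:,2]+o['position'][2]][k]*1000).astype(np.float32)); print(r, cv2.boxPoints(r).round().tolist())
E
python3 -c "
from h import *
side()"
```

```text
tcp [ 0.4532 -0.3431  0.0559] grip 0.061937209750331505 2.9999537232833973 n 0
```

Call:
move_arm --motion "0.425 0 0 0 0;0.425 0 0 0 0"

```text
time: 27.75
position: [0.4534, -0.3435, 0.0563]
tool_rot: [0.559, 0.829, -0.0, 0.0]
ft_force: [-0.0, -0.8, -0.9]
grip_width: 0.062
grip_force: 0.3
```

Call:
move_arm --motion "0.43 0 0 0 0;0.43 0 0 0 0"

```text
time: 27.92
position: [0.4534, -0.3433, 0.0563]
tool_rot: [0.559, 0.829, -0.0, 0.0]
ft_force: [-0.0, 0.8, 1.0]
grip_width: 0.0624
grip_force: 0.0
```

```bash
python3 - <<'E'
from h import *
side()
p,d,m=shot("scene");cv2.imwrite("pics/s8.png",cv2.resize(p[120:250,110:260,::-1],None,fx=4,fy=4,interpolation=2))
E
```

```text
tcp [ 0.4534 -0.3433  0.0563] grip 0.06235196594049493 0.0 n 0
```

```bash
sed -i 's/abs(b+31)<7/abs(b+.031)<.007/' h.py; python3 - <<'E'
from h import *
side()
E
```

```text
tcp [ 0.4533 -0.3433  0.0562] grip 0.06234651943827194 0.0 n 249
((9.13850212097168, 37.67217254638672), (74.78800964355469, 60.62014389038086), 89.2084732055664) [[-22.0, 1.0], [39.0, -0.0], [40.0, 75.0], [-21.0, 75.0]]
```

View pics/s8.png

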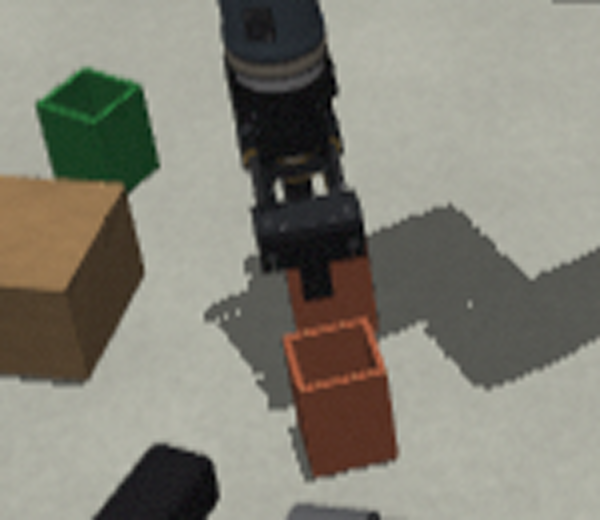

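The pot settled upright at the bench, its centre only 9 mm ahead of the TCP, so the grip was too central to pivot it. I open, shift 12 mm back and grip again.

Call:
move_arm --motion "1 0 0 0 0;1 0 0 0 0;1 0 0 0 0;1 0 0 0 0;1 -0.06 0 0.06 0;1 -0.06 0 0.12 0;1 -0.06 0 0.12 0;1 -0.06 0 0.12 0" --newtons 3

```text
time: 28.73
position: [0.4567, -0.3531, 0.0309]
tool_rot: [0.559, 0.829, 0.0, -0.002]
ft_force: [-0.7, 0.5, 0.0]
grip_width: 0.0864
grip_force: 0.0
```

```bash
python3 -c "
from h import *
side()"
```

```text
tcp [ 0.4567 -0.3531  0.0309] grip 0.08644974261896175 0.0 n 149
((30.473133087158203, 42.76470947265625), (39.1789665222168, 85.7834701538086), 0.11538931727409363) [[11.0, 86.0], [11.0, -0.0], [50.0, -0.0], [50.0, 86.0]]
```

Call:
move_arm --motion "-1 0 0 0 0;-1 0 0 0 0;-1 0 0 0 0;-1 0 0 0 0;-1 0 0 0 0;-1 0 0 0 0;-1 0 0 0 0" --newtons 3

```text
time: 29.37
position: [0.4578, -0.3543, 0.0322]
tool_rot: [0.559, 0.829, -0.0, 0.0]
ft_force: [-0.5, 0.5, 1.8]
grip_width: 0.0621
grip_force: 3.0
```

Call:
move_arm --motion "-1 0.015 0 -0.02 0;-1 0.03 0 -0.04 0;-1 0.047 0 -0.054 0;-1 0.066 0 -0.067 0;-1 0.085 0 -0.08 0;-1 0.105 0 -0.09 0;-1 0.125 0 -0.1 0;-1 0.145 0 -0.107 0;-1 0.166 0 -0.112 0;-1 0.187 0 -0.117 0;-1 0.21 0 -0.12 0;-1 0.23 0 -0.12 0" --newtons 3

```text
time: 30.37
position: [0.4402, -0.3111, 0.056]
tool_rot: [0.559, 0.829, 0.0, -0.0]
ft_force: [0.7, -0.2, -3.2]
grip_width: 0.0619
grip_force: 3.0
```

```bash
python3 -c "
from h import *
side()"
```

```text
tcp [ 0.4402 -0.3111  0.056 ] grip 0.06192398742296142 2.99999080316411 n 262
((17.707250595092773, 56.63801956176758), (82.35551452636719, 62.834449768066406), 74.36111450195312) [[-24.0, 25.0], [37.0, 9.0], [59.0, 88.0], [-1.0, 105.0]]
```

Call:
move_arm --motion "-1 0 0 -0.2 0;-1 0 0 -0.05 0;-1 0 0 -0.25 0;-1 0 0 -0.1 0;-1 0 0 -0.3 0;-1 0 0 -0.1 0;-1 0 0 -0.3 0;-1 0 0 -0.1 0;-1 0 0 -0.05 0;-1 0 0 -0.05 0"

```text
time: 31.25
position: [0.4437, -0.3169, 0.07]
tool_rot: [0.558, 0.83, -0.002, 0.005]
ft_force: [-1.7, 0.8, 24.4]
grip_width: 0.0399
grip_force: 14.1
```

```bash
python3 -c "
from h import *
side()"
```

```text
tcp [ 0.4437 -0.3169  0.07  ] grip 0.03994497881679644 14.136642788507743 n 246
((39.17161178588867, 38.78364562988281), (64.86661529541016, 80.37726593017578), 87.74183654785156) [[-2.0, 8.0], [78.0, 5.0], [81.0, 70.0], [0.0, 73.0]]
```

The pot did turn onto its side, but the fingers slipped off and now press on it from above. I raise at once and look.

Call:
move_arm --motion "-1 0 0 -0.15 0;-1 0 0 -0.3 0;1 0 0 -0.4 0;1 0 0 -0.4 0;1 0 0 -0.4 0;1 0 0 -0.4 0;1 0 0 -0.4 0"

```text
time: 31.88
position: [0.4397, -0.3109, 0.1448]
tool_rot: [0.559, 0.829, 0.0, -0.001]
ft_force: [-0.6, -0.2, -0.5]
grip_width: 0.0477
grip_force: 0.0
```

```bash
python3 - <<'E'
from h import *
side()
p,d,m=shot("scene");cv2.imwrite("pics/s9.png",cv2.resize(p[110:260,110:260,::-1],None,fx=4,fy=4,interpolation=2))
E
```

```text
tcp [ 0.4397 -0.3109  0.1448] grip 0.04769309313038492 0.0 n 185
((34.043148040771484, 42.102516174316406), (83.10529327392578, 45.26554870605469), 1.255104899406433) [[-8.0, 64.0], [-7.0, 19.0], [76.0, 20.0], [75.0, 66.0]]
```

View pics/s9.png

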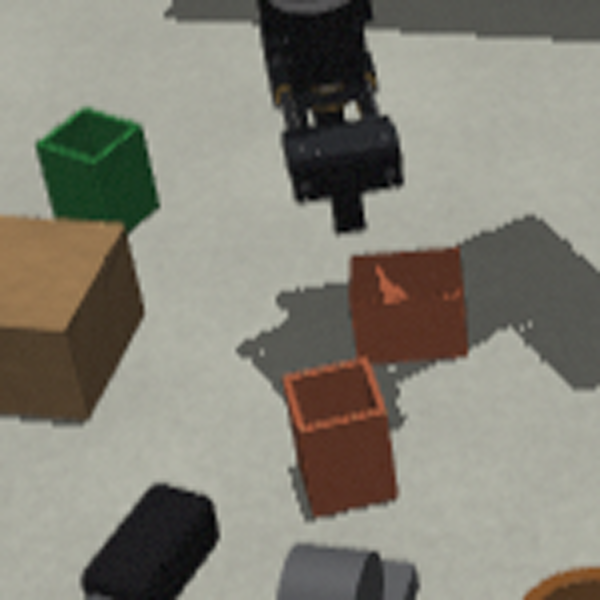

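The pot lies on its side at (410,305), mouth to the right, clear of pot B. I measure its top face from both views.

```bash
cat >> h.py <<'E'
def lying(lo=.052,hi=.075,zt=.062,xr=(.35,.66),yr=(-.45,0)):
    for n in("top","scene"):
        p,d,m=shot(n);P=cloud(d,m);t=terra(p)&(P[...,2]>lo)&(P[...,2]<hi)&(P[...,0]>xr[0])&(P[...,0]<xr[1])&(P[...,1]>yr[0])&(P[...,1]<yr[1])
        t=cv2.morphologyEx(t.astype(np.uint8),cv2.MORPH_OPEN,np.ones((3,3)));k,l,s,c=cv2.connectedComponentsWithStats(t)
        for i in range(1,k):
            if s[i,4]<40: continue
            v,u=np.nonzero(l==i); r=cv2.minAreaRect((ray(np.c_[u,v],m,zt)*1000).astype(np.float32)); print(n,c[i].round(),s[i,4],np.round(r[0]),np.round(r[1]),round(r[2],1),cv2.boxPoints(r).round().tolist())
E
python3 -c "
from h import *
lying()"
```

```text
scene [211. 180.] 367 [ 430. -274.] [70. 81.] 13.8 [[386.0, -243.0], [406.0, -322.0], [474.0, -305.0], [455.0, -226.0]]
scene [192. 208.] 98 [ 563. -300.] [25. 50.] 23.8 [[541.0, -282.0], [561.0, -328.0], [584.0, -318.0], [564.0, -272.0]]
scene [195. 221.] 128 [ 614. -278.] [26. 61.] 27.2 [[588.0, -256.0], [616.0, -311.0], [640.0, -299.0], [612.0, -244.0]]
```

Call:
move_arm --motion "1 0.052 -0.01 0 0.045;1 0.052 -0.01 0 0.045;1 0.052 -0.01 0 0.045;1 0.052 -0.01 0.15 0.045;1 0.052 -0.01 0.3 0.045;1 0.052 -0.01 0.42 0.045;1 0.052 -0.01 0.52 0.045;1 0.052 -0.01 0.6 0.045;1 0.052 -0.01 0.61 0.045;1 0.052 -0.01 0.61 0.045"

```text
time: 32.92
position: [0.4344, -0.3026, 0.0229]
tool_rot: [0.615, 0.788, 0.0, -0.001]
ft_force: [0.5, 0.5, 0.6]
grip_width: 0.0869
grip_force: 0.0
```

```bash
python3 -c "
from h import *
side();held()"
```

```text
tcp [ 0.4344 -0.3026  0.0229] grip 0.08693809885576823 0.0 n 165
((3.341583251953125, 32.928749084472656), (134.142822265625, 62.60124206542969), 2.4682044982910156) [[-65.0, 61.0], [-62.0, -1.0], [72.0, 5.0], [69.0, 67.0]]
tcp [ 0.4349 -0.3031  0.0239] yaw 104.0 n 474
z 4 55 a [12. 38. 65.] b [-29. -24. -20.]
z 16 59 a [11. 39. 67.] b [-30. -25. -18.]
z 28 63 a [-14.  40.  67.] b [-120.  -26.  -20.]
z 40 65 a [-25.  38.  65.] b [-125.  -27.  -22.]
z 52 199 a [-12.  47.  68.] b [-122.   -0.   33.]
z 64 16 a [-12.  35.  61.] b [-123.  -26.   21.]
z 76 7 a [-1. 26. 33.] b [-109.  -85.  -82.]
```

Call:
move_arm --motion "-1 0 0 0 0;-1 0 0 0 0;-1 0 0 0 0;-1 0 0 0 0;-1 0 0 0 0;-1 0 0 0 0;-1 0 0 0 0" --newtons 3

```text
time: 33.6
position: [0.4344, -0.303, 0.0244]
tool_rot: [0.616, 0.788, -0.0, 0.0]
ft_force: [-2.4, -1.3, 4.1]
grip_width: 0.0623
grip_force: 3.0
```

Call:
move_arm --motion "-1 0.015 0 -0.03 0;-1 0.035 0 -0.06 0;-1 0.057 0 -0.09 0;-1 0.08 0 -0.115 0;-1 0.107 0 -0.138 0;-1 0.135 0 -0.16 0;-1 0.165 0 -0.178 0;-1 0.195 0 -0.192 0;-1 0.227 0 -0.203 0;-1 0.26 0 -0.212 0;-1 0.293 0 -0.218 0;-1 0.327 0 -0.222 0"

```text
time: 34.6
position: [0.4191, -0.2391, 0.0689]
tool_rot: [0.616, 0.788, -0.0, 0.001]
ft_force: [0.1, -1.4, 3.1]
grip_width: 0.0625
grip_force: 3.0
```

```bash
python3 -c "
from h import *
side()"
```

```text
tcp [ 0.4191 -0.2391  0.0689] grip 0.06251122656224621 2.999830490596196 n 341
((10.954992294311523, 54.259742736816406), (62.4884147644043, 85.3374252319336), 39.558570861816406) [[-40.0, 67.0], [14.0, 1.0], [62.0, 41.0], [8.0, 107.0]]
```

Call:
move_arm --motion "-1 0.03 0 -0.003 0;-1 0.06 0 -0.003 0;-1 0.09 0 -0.002 0;-1 0.12 0 0 0;-1 0.145 0 0.003 0;-1 0.17 0 0.008 0;-1 0.195 0 0.015 0;-1 0.22 0 0.025 0;-1 0.245 0 0.037 0;-1 0.265 0 0.048 0;-1 0.265 0 0.052 0;-1 0.265 0 0.052 0"

```text
time: 35.65
position: [0.4059, -0.1876, 0.0578]
tool_rot: [0.616, 0.788, -0.0, -0.0]
ft_force: [0.7, 0.0, -0.0]
grip_width: 0.0615
grip_force: 3.0
```

```bash
python3 -c "
from h import *
side()"
```

```text
tcp [ 0.4059 -0.1876  0.0578] grip 0.0615432201076149 3.000415041760789 n 293
((-7.633939743041992, 39.87814712524414), (73.37020111083984, 60.44059371948242), 88.22293090820312) [[-39.0, 4.0], [21.0, 2.0], [24.0, 76.0], [-37.0, 77.0]]
```

It's upright again, mouth-down, with its centre 8 mm behind the TCP. I regrip centrally and firmly.

Call:
move_arm --motion "1 0 0 0 0;1 0 0 0 0;1 0 0 0 0;1 0 0 0 0;1 -0.04 0 0.05 0;1 -0.04 0 0.1 0;1 -0.04 0 0.1 0;1 -0.04 0 0.1 0;-1 -0.04 0 0.1 0;-1 -0.04 0 0.1 0;-1 -0.04 0 0.1 0;-1 -0.04 0 0.1 0" --newtons 15

```text
time: 36.7
position: [0.4081, -0.1956, 0.0382]
tool_rot: [0.616, 0.788, -0.0, 0.0]
ft_force: [-0.0, -0.7, -0.3]
grip_width: 0.0681
grip_force: 0.0
```

Call:
move_arm --motion "-1 0 0 0 0;-1 0 0 0 0;-1 0 0 0 0;-1 0 0 0 0;-1 0 0 0 0;-1 0 0 -0.1 0;-1 0 0 -0.2 0;-1 0 0 -0.35 0;-1 0 0 -0.35 0;-1 0 0 -0.35 0"

```text
time: 37.53
position: [0.4086, -0.1961, 0.1087]
tool_rot: [0.616, 0.788, -0.0, 0.002]
ft_force: [0.9, 0.0, -3.2]
grip_width: 0.0619
grip_force: 15.0
```

```bash
python3 -c "
from h import *
side();pots();board()"
```

```text
tcp [ 0.4086 -0.1961  0.1087] grip 0.061881864663258984 14.999952436191961 n 213
((1.6379261016845703, 99.94017028808594), (58.83561706542969, 58.541690826416016), 0.29141074419021606) [[-28.0, 129.0], [-28.0, 71.0], [31.0, 71.0], [31.0, 129.0]]
top [351. 204.] 336 zpct [0.02  0.08  0.087] c [ 581.  -287.2] size [55.9 62.7] ang 25.7
top [181. 223.] 428 zpct [0.104 0.108 0.111] c [514.6 262.9] size [61.8 66.3] ang 0.4
board [520.7 189.2] [258.1 193.1] 89.53
[[423.1000061035156, 61.0], [616.2000122070312, 59.400001525878906], [618.2999877929688, 317.5], [425.20001220703125, 319.1000061035156]]
```

Call:
move_arm --motion "-1 0.2 0.115 0 0.02;-1 0.4 0.23 0 0.04;-1 0.6 0.345 0 0.06;-1 0.813 0.46 0 0.075;-1 0.813 0.46 0 0.075;-1 0.813 0.46 0 0.075;-1 0.813 0.46 0 0.075"

```text
time: 38.27
position: [0.4572, -0.0142, 0.1067]
tool_rot: [0.703, 0.711, -0.001, -0.001]
ft_force: [0.0, -0.2, -1.6]
grip_width: 0.0619
grip_force: 15.0
```

Call:
move_arm --motion "-1 0.2 0.08 0 0;-1 0.4 0.16 0 0;-1 0.6 0.24 0 0;-1 0.8 0.295 0 0;-1 0.97 0.295 0 0;-1 0.98 0.295 0 0;-1 0.98 0.295 0 0;-1 0.98 0.295 0 0"

```text
time: 38.93
position: [0.5146, 0.1795, 0.1069]
tool_rot: [0.704, 0.71, -0.001, -0.001]
ft_force: [0.4, -0.3, -2.6]
grip_width: 0.0618
grip_force: 15.0
```

```bash
python3 -c "
from h import *
o=robot.get_obs();print(o['position'],o['tool_rot'],o['grip_width'],o['ft_force']);side();held()"
```

```text
[0.5146299  0.17951537 0.1069088 ] [ 7.04331752e-01  7.09869465e-01 -1.33948268e-03 -5.77016288e-04] 0.061826638895108484 [ 0.35265437 -0.26467861 -2.57845396]
tcp [0.5146 0.1795 0.1069] grip 0.061826638895108484 14.999811290181242 n 768
((48.8503303527832, 97.7560043334961), (129.328857421875, 157.69415283203125), 58.1041374206543) [[-52.0, 85.0], [82.0, 1.0], [150.0, 111.0], [16.0, 194.0]]
tcp [0.5148 0.179  0.1071] yaw 90.4 n 1169
z 26 66 a [54. 75. 98.] b [-38. -34.  11.]
z 38 77 a [ 54.  75. 103.] b [-37. -34.  -3.]
z 50 76 a [ 54.  85. 111.] b [-37. -34. -17.]
z 62 129 a [-30.  63. 110.] b [-36. -32.  -3.]
z 74 146 a [-21.  54. 108.] b [-37. -32. -25.]
z 86 148 a [-25.  56. 108.] b [-37. -33. -13.]
z 98 405 a [-17.  79. 111.] b [-36. -13.  22.]
z 110 38 a [-28.   0.  29.] b [-34. -31. -28.]
z 146 46 a [-10.   6.  20.] b [15. 24. 36.]
z 158 11 a [-26.  10.  21.] b [-89. -88. -84.]
```

Call:
move_arm --motion "-1 0.02 0.01 0.1 0;-1 0.02 0.01 0.18 0;-1 0.02 0.01 0.22 0;-1 0.02 0.01 0.235 0;-1 0.02 0.01 0.24 0;-1 0.02 0.01 0.243 0;-1 0.02 0.01 0.243 0;-1 0.02 0.01 0.243 0"

```text
time: 39.7
position: [0.518, 0.1848, 0.0601]
tool_rot: [0.704, 0.71, 0.001, 0.0]
ft_force: [0.9, 0.3, -2.6]
grip_width: 0.0618
grip_force: 15.0
```

Call:
move_arm --motion "1 0 0 0 0;1 0 0 0 0;1 0 0 0 0;1 0 0 0 0;1 0 0 0 0;1 0 0 -0.1 0;1 0 0 -0.3 0;1 0 0 -0.5 0;1 0 0 -0.65 0;1 0 0 -0.65 0"

```text
time: 40.53
position: [0.5217, 0.1857, 0.1959]
tool_rot: [0.704, 0.71, 0.005, 0.004]
ft_force: [1.6, 0.4, -0.0]
grip_width: 0.0873
grip_force: 0.0
```

Call:
move_arm --motion "1 -0.8 0 0 0;1 -0.8 0 0 0;1 -0.8 0 0 0;1 -0.8 0 0 0;1 -0.8 0 0 0"

```text
time: 40.95
position: [0.5193, 0.0193, 0.189]
tool_rot: [0.706, 0.708, -0.001, 0.001]
ft_force: [0.3, -0.3, -0.9]
grip_width: 0.0866
grip_force: 0.0
```

```bash
python3 -c "
from h import *
o=robot.get_obs();print(o['position'],o['tool_rot'],o['q']);pots();board()"
```

```text
[0.51925435 0.01930985 0.18897074] [ 0.7061913   0.70801986 -0.00076546  0.00106925] [-0.17665724  0.44435113  1.73939737 -0.00303097  0.95696418 -0.17749845]
top [351. 204.] 344 zpct [0.021 0.08  0.088] c [ 580.6 -286.8] size [55.9 64.1] ang 25.3
top [192. 223.] 839 zpct [0.104 0.108 0.111] c [514.8 225.6] size [ 61.8 145.1] ang 0.3
board [519.  232.3] [192.7 171.3] 0.32
[[422.20001220703125, 317.5], [423.20001220703125, 146.10000610351562], [615.7999877929688, 147.1999969482422], [614.9000244140625, 318.5]]
```

Call:
move_arm --motion "1 -1 0.41 0 0.358;1 -1 0.41 0 0.358;1 -1 0.41 0 0.358;1 -1 0.41 0 0.358;1 -1 0.41 0 0.358;1 -1 0.41 0 0.358;1 -1 0.41 0 0.358;1 -1 0.41 0 0.358;1 -1 0.41 0 0.358;1 -1 0.41 0 0.358;1 -1 0.41 0 0.358"

```text
time: 41.97
position: [0.6024, -0.1726, 0.1888]
tool_rot: [0.974, 0.228, -0.0, -0.001]
ft_force: [-0.6, 0.8, -0.2]
grip_width: 0.0871
grip_force: 0.0
```

```bash
python3 - <<'E'
from h import *
o=robot.get_obs();print(o['position'],o['tool_rot']); pots()
M=R.from_quat(o['tool_rot']).as_matrix()
yaw=np.radians(25.7); c=np.array([.5808,-.287]); t=c+.023*np.array([np.cos(yaw),np.sin(yaw)])
print("tool shift norm",M.T@(np.array([*t,.029])-o['position'])/.2,"yaw",np.degrees(np.arctan2(M[1,0],M[0,0])))
E
```

```text
[ 0.60242013 -0.17261126  0.18884605] [ 9.73737833e-01  2.27671343e-01 -3.62927126e-04 -5.10709494e-04]
top [351. 204.] 346 zpct [0.026 0.08  0.089] c [ 581.4 -286.3] size [58.1 64. ] ang 25.7
top [190. 222.] 705 zpct [0.104 0.107 0.112] c [514.8 225.3] size [ 61.8 145.1] ang 0.3
tool shift norm [-0.23511282  0.4668922   0.79880086] yaw 26.320046252444605
```

Horizontal move first, then a check of where the pot sits from the tool before descending.

Call:
move_arm --motion "1 -0.235 0.467 0 0;1 -0.235 0.467 0 0;1 -0.235 0.467 0 0;1 -0.235 0.467 0.2 0;1 -0.235 0.467 0.2 0;1 -0.235 0.467 0.2 0"

```text
time: 42.52
position: [0.5992, -0.2773, 0.1469]
tool_rot: [0.974, 0.226, -0.002, -0.003]
ft_force: [0.0, 0.3, 0.7]
grip_width: 0.0874
grip_force: 0.0
```

```bash
python3 -c "
from h import *
held()"
```

```text
tcp [ 0.5992 -0.2773  0.1469] yaw 26.1 n 699
z 22 77 a [10. 15. 18.] b [-36.  -6.  21.]
z 34 102 a [-45.  13.  18.] b [-34.  -5.  20.]
z 46 131 a [-44.  12.  19.] b [-34.  -6.  20.]
z 58 141 a [-45.  11.  18.] b [-31.  -6.  20.]
z 70 148 a [-44.   9.  18.] b [-34.  -5.  21.]
z 82 86 a [-44.  -7.  18.] b [-35.  -3.  23.]
```

Call:
move_arm --motion "1 0.03 0.025 0.1 0;1 0.03 0.025 0.25 0;1 0.03 0.025 0.4 0;1 0.03 0.025 0.52 0;1 0.03 0.025 0.59 0;1 0.03 0.025 0.59 0;1 0.03 0.025 0.59 0;1 0.03 0.025 0.59 0"

```text
time: 43.23
position: [0.6103, -0.2814, 0.0336]
tool_rot: [0.974, 0.226, 0.001, 0.002]
ft_force: [0.0, -0.1, 0.7]
grip_width: 0.0874
grip_force: 0.0
```

Call:
move_arm --motion "-1 0 0 0 0;-1 0 0 0 0;-1 0 0 0 0;-1 0 0 0 0;-1 0 0 0 0;-1 0 0 0 0;-1 0 0 0 0;-1 0 0 0 0" --newtons 3

```text
time: 43.9
position: [0.6084, -0.2802, 0.0317]
tool_rot: [0.974, 0.225, -0.0, -0.001]
ft_force: [-1.2, 2.9, 4.2]
grip_width: 0.0621
grip_force: 3.0
```

```bash
python3 -c "
from h import *
held()"
```

```text
tcp [ 0.6084 -0.2802  0.0317] yaw 26.0 n 521
z 5 62 a [ 4.  8. 10.] b [-28.  -1.  24.]
z 17 66 a [ 4.  8. 12.] b [-27.  -2.  25.]
z 29 69 a [ 4.  8. 12.] b [-28.   0.  26.]
z 41 100 a [-52.   6.  12.] b [-29.  -1.  25.]
z 53 87 a [-47.   7.  11.] b [-27.   1.  27.]
z 65 71 a [ 3.  8. 12.] b [-28.  -1.  25.]
z 77 47 a [-41.   7.  12.] b [-31.  -3.  27.]
```

The pot is 23 mm behind the TCP, which is what I wanted. Mirror-image roll towards the robot.

Call:
move_arm --motion "-1 -0.015 0 -0.025 0;-1 -0.03 0 -0.048 0;-1 -0.047 0 -0.066 0;-1 -0.066 0 -0.082 0;-1 -0.085 0 -0.095 0;-1 -0.105 0 -0.105 0;-1 -0.125 0 -0.115 0;-1 -0.145 0 -0.122 0;-1 -0.166 0 -0.127 0;-1 -0.187 0 -0.13 0;-1 -0.21 0 -0.132 0;-1 -0.235 0 -0.132 0"

```text
time: 44.95
position: [0.5661, -0.3016, 0.0578]
tool_rot: [0.974, 0.225, 0.0, 0.0]
ft_force: [0.4, 0.3, -2.7]
grip_width: 0.0618
grip_force: 3.0
```

```bash
python3 -c "
from h import *
held()"
```

```text
tcp [ 0.5661 -0.3016  0.0578] yaw 26.0 n 616
z 30 91 a [15. 20. 25.] b [-29.  -4.  27.]
z 42 89 a [10. 15. 22.] b [-29.   1.  26.]
z 54 86 a [ 7. 11. 16.] b [-29.  -2.  25.]
z 66 135 a [-59.   6.  12.] b [-27.  -0.  25.]
z 78 112 a [-54.   1.   7.] b [-28.   1.  28.]
z 90 77 a [-25.  -2.   3.] b [-29.  -3.  27.]
z 138 6 a [20. 23. 25.] b [-32. -15.   3.]
```

Call:
move_arm --motion "-1 0 0 -0.2 0;-1 0 0 -0.2 0;-1 0 0 -0.1 0;-1 0 0 -0.1 0;-1 0 0 -0.3 0;-1 0 0 -0.3 0;-1 0 0 -0.3 0"

```text
time: 45.58
position: [0.5681, -0.3026, 0.1202]
tool_rot: [0.974, 0.225, 0.002, 0.002]
ft_force: [0.9, -0.1, -0.2]
grip_width: 0.0382
grip_force: 0.0
```

```bash
python3 -c "
from h import *
held()"
```

```text
tcp [ 0.5681 -0.3026  0.1202] yaw 26.0 n 687
z 6 53 a [14. 16. 20.] b [-22.   9.  35.]
z 18 66 a [10. 16. 20.] b [-24.   2.  33.]
z 30 68 a [12. 17. 20.] b [-24.   4.  34.]
z 42 72 a [ 4. 16. 21.] b [-24.   5.  33.]
z 54 408 a [-59. -18.  17.] b [-21.   6.  34.]
```

It slipped out again but landed on its side, base towards the camera, which is what I need. Measuring it.

Call:
move_arm --motion "1 0 0 -0.1 0;1 0 0 -0.1 0;1 0 0 -0.1 0;1 0 0 -0.1 0;1 0 0 -0.1 0;1 0 0 -0.1 0"

```text
time: 46.13
position: [0.5659, -0.3011, 0.1367]
tool_rot: [0.974, 0.225, -0.001, -0.001]
ft_force: [0.3, 0.5, -0.5]
grip_width: 0.0646
grip_force: 0.0
```

```bash
python3 - <<'E'
from h import *
held(); lying(); board()
p,d,m=shot("scene");cv2.imwrite("pics/s10.png",cv2.resize(p[110:260,130:380,::-1],None,fx=3,fy=3,interpolation=2))
E
```

```text
tcp [ 0.5659 -0.3011  0.1367] yaw 26.0 n 679
z 12 72 a [11. 17. 21.] b [-25.   2.  30.]
z 24 56 a [10. 18. 22.] b [-26.  -2.  31.]
z 36 68 a [14. 18. 21.] b [-26.   2.  31.]
z 48 243 a [-60.  -7.  21.] b [-24.   3.  31.]
z 60 226 a [-58. -22.  17.] b [-24.   4.  32.]
scene [192. 205.] 437 [ 550. -305.] [95. 62.] 26.7 [[494.0, -299.0], [521.0, -354.0], [606.0, -311.0], [578.0, -256.0]]
board [521.1 189.4] [189.4 256.9] 0.41
[[425.5, 317.20001220703125], [427.29998779296875, 60.29999923706055], [616.7000122070312, 61.70000076293945], [614.9000244140625, 318.5]]
```

View pics/s10.png

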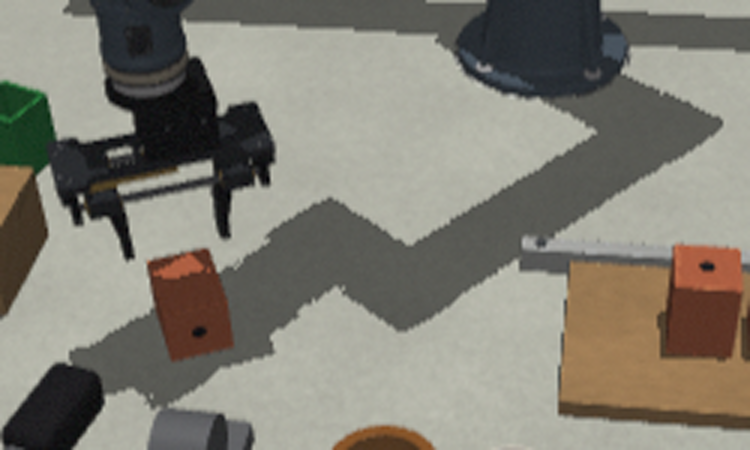

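The drain hole at (200,331) faces the camera, so the pot lies with its mouth towards the robot. I grip near the base and roll it mouth-down.

Call:
move_arm --motion "1 0.02 -0.016 0 0;1 0.02 -0.016 0 0;1 0.02 -0.016 0.1 0;1 0.02 -0.016 0.25 0;1 0.02 -0.016 0.4 0;1 0.02 -0.016 0.5 0;1 0.02 -0.016 0.57 0;1 0.02 -0.016 0.57 0;1 0.02 -0.016 0.57 0;1 0.02 -0.016 0.57 0"

```text
time: 47.22
position: [0.5696, -0.2975, 0.025]
tool_rot: [0.974, 0.225, 0.001, 0.001]
ft_force: [0.5, 0.4, 0.6]
grip_width: 0.0869
grip_force: 0.0
```

Call:
move_arm --motion "-1 0 0 0 0;-1 0 0 0 0;-1 0 0 0 0;-1 0 0 0 0;-1 0 0 0 0;-1 0 0 0 0;-1 0 0 0 0" --newtons 3

```text
time: 47.8
position: [0.5683, -0.2961, 0.0242]
tool_rot: [0.974, 0.225, -0.0, -0.001]
ft_force: [-1.5, 3.9, 4.5]
grip_width: 0.0622
grip_force: 3.0
```

Call:
move_arm --motion "-1 -0.015 0 -0.03 0;-1 -0.035 0 -0.06 0;-1 -0.057 0 -0.09 0;-1 -0.08 0 -0.115 0;-1 -0.107 0 -0.138 0;-1 -0.135 0 -0.16 0;-1 -0.165 0 -0.178 0;-1 -0.195 0 -0.192 0;-1 -0.227 0 -0.203 0;-1 -0.26 0 -0.212 0;-1 -0.293 0 -0.218 0;-1 -0.327 0 -0.222 0"

```text
time: 48.8
position: [0.5097, -0.326, 0.0689]
tool_rot: [0.974, 0.225, 0.0, 0.0]
ft_force: [0.5, 0.1, 1.7]
grip_width: 0.0619
grip_force: 3.0
```

```bash
python3 -c "
from h import *
held()"
```

```text
tcp [ 0.5097 -0.326   0.0689] yaw 26.0 n 503
z 24 17 a [-2. 11. 15.] b [-32.  -4.  24.]
z 36 18 a [16. 20. 23.] b [-31. -12.  23.]
z 48 21 a [22. 29. 36.] b [-32.  -5.  25.]
z 60 102 a [26. 34. 40.] b [-29.   0.  27.]
z 72 134 a [11. 22. 32.] b [-29.  -2.  27.]
z 84 124 a [-1.  7. 18.] b [-29.  -2.  27.]
z 96 76 a [-7. -2.  7.] b [-27.  -0.  28.]
```

Call:
move_arm --motion "-1 -0.03 0 -0.003 0;-1 -0.06 0 -0.003 0;-1 -0.09 0 -0.002 0;-1 -0.12 0 0 0;-1 -0.145 0 0.003 0;-1 -0.17 0 0.008 0;-1 -0.195 0 0.015 0;-1 -0.22 0 0.025 0;-1 -0.245 0 0.037 0;-1 -0.265 0 0.048 0;-1 -0.265 0 0.052 0;-1 -0.265 0 0.052 0"

```text
time: 49.85
position: [0.4622, -0.3488, 0.0576]
tool_rot: [0.974, 0.225, 0.0, 0.0]
ft_force: [1.3, -0.6, -0.2]
grip_width: 0.0619
grip_force: 3.0
```

```bash
python3 -c "
from h import *
held()"
```

```text
tcp [ 0.4622 -0.3488  0.0576] yaw 26.0 n 673
z 6 56 a [33. 38. 41.] b [-29.  -2.  25.]
z 18 60 a [34. 38. 42.] b [-30.  -1.  25.]
z 30 62 a [30. 38. 41.] b [-32.  -7.  24.]
z 42 69 a [33. 38. 41.] b [-30.  -2.  25.]
z 54 64 a [32. 37. 40.] b [-30.  -4.  26.]
z 66 70 a [32. 37. 41.] b [-29.  -1.  26.]
z 78 277 a [-18.  15.  39.] b [-29.  -1.  27.]
```

It stands mouth-down with its front face vertical and its centre 6 mm ahead. Regrip firmly and lift.

Call:
move_arm --motion "1 0 0 0 0;1 0 0 0 0;1 0 0 0 0;1 0 0 0 0;1 0.03 0 0.05 0;1 0.03 0 0.1 0;1 0.03 0 0.1 0;1 0.03 0 0.1 0;-1 0.03 0 0.1 0;-1 0.03 0 0.1 0;-1 0.03 0 0.1 0;-1 0.03 0 0.1 0" --newtons 15

```text
time: 50.9
position: [0.4677, -0.3464, 0.0381]
tool_rot: [0.974, 0.225, 0.0, 0.0]
ft_force: [1.3, 0.1, 0.2]
grip_width: 0.0679
grip_force: 0.0
```

Call:
move_arm --motion "-1 0 0 0 0;-1 0 0 0 0;-1 0 0 0 0;-1 0 0 0 0;-1 0 0 0 0;-1 0 0 -0.1 0;-1 0 0 -0.2 0;-1 0 0 -0.35 0;-1 0 0 -0.35 0;-1 0 0 -0.35 0"

```text
time: 51.73
position: [0.4683, -0.3468, 0.1088]
tool_rot: [0.974, 0.225, 0.001, 0.001]
ft_force: [-0.4, 0.3, -3.5]
grip_width: 0.062
grip_force: 15.0
```

```bash
python3 -c "
from h import *
held(); lying(.095,.12,.105,(.4,.64),(.0,.36))"
```

```text
tcp [ 0.4683 -0.3468  0.1088] yaw 26.0 n 645
z 76 60 a [27. 31. 35.] b [-28.  -4.  23.]
z 88 70 a [27. 31. 36.] b [-28.  -2.  27.]
z 100 66 a [28. 31. 36.] b [-29.  -4.  24.]
z 112 78 a [27. 31. 35.] b [-30.  -0.  26.]
z 124 74 a [27. 31. 35.] b [-29.  -4.  27.]
z 136 68 a [27. 31. 36.] b [-28.  -2.  26.]
z 148 214 a [-26.  16.  34.] b [-29.  -1.  26.]
top [179. 221.] 372 [516. 264.] [61. 62.] 0.4 [[485.0, 295.0], [485.0, 233.0], [546.0, 233.0], [546.0, 295.0]]
top [204. 222.] 379 [516. 187.] [61. 62.] 0.4 [[485.0, 217.0], [486.0, 156.0], [547.0, 156.0], [546.0, 218.0]]
scene [365. 200.] 355 [524. 185.] [68. 62.] 0.4 [[490.0, 216.0], [491.0, 154.0], [558.0, 155.0], [558.0, 217.0]]
scene [394. 202.] 364 [525. 262.] [71. 62.] 2.1 [[489.0, 292.0], [491.0, 230.0], [562.0, 232.0], [559.0, 295.0]]
```

Call:
move_arm --motion "-1 0.15 -0.24 0 -0.1;-1 0.3 -0.48 0 -0.2;-1 0.46 -0.72 0 -0.3;-1 0.46 -0.72 0 -0.358;-1 0.46 -0.72 0 -0.358;-1 0.46 -0.72 0 -0.358;-1 0.46 -0.72 0 -0.358;-1 0.46 -0.72 0 -0.358;-1 0.46 -0.72 0 -0.358;-1 0.46 -0.72 0 -0.358;-1 0.46 -0.72 0 -0.358"

```text
time: 52.8
position: [0.4864, -0.1759, 0.1066]
tool_rot: [0.705, 0.709, -0.0, -0.001]
ft_force: [-0.7, -0.6, -2.5]
grip_width: 0.062
grip_force: 15.0
```

Call:
move_arm --motion "-1 0.2 0.02 0 0;-1 0.4 0.04 0 0;-1 0.6 0.06 0 0;-1 0.71 0.073 0 0;-1 0.71 0.073 0 0;-1 0.71 0.073 0 0"

```text
time: 53.3
position: [0.5002, -0.033, 0.1073]
tool_rot: [0.704, 0.71, -0.0, -0.0]
ft_force: [0.2, 0.3, -2.5]
grip_width: 0.0618
grip_force: 15.0
```

```bash
python3 -c "
from h import *
held(); o=robot.get_obs(); M=R.from_quat(o['tool_rot']).as_matrix(); print(M.T@(np.array([.517,.108,.1088])-o['position'])/.2, o['tool_rot'])"
```

```text
tcp [ 0.5002 -0.033   0.1073] yaw 90.5 n 293
z 73 71 a [-28.  -1.  27.] b [-34. -31. -28.]
z 85 58 a [-27.   3.  30.] b [-34. -31. -24.]
z 97 53 a [-27.  10.  30.] b [-38. -31. -28.]
z 109 44 a [-29.  11.  29.] b [-35. -31. -27.]
z 145 46 a [-24.  -5.   9.] b [14. 24. 33.]
z 169 7 a [-19.  23.  35.] b [-89. -87. -85.]
[ 0.71031586  0.08721899 -0.00708044] [ 7.04375203e-01  7.09827822e-01 -1.83554244e-04  5.02479457e-05]
```

Call:
move_arm --motion "-1 0.2 0.03 0 0;-1 0.4 0.05 0 0;-1 0.58 0.07 0 0;-1 0.67 0.085 0 0;-1 0.705 0.085 0 0;-1 0.705 0.085 0 0;-1 0.705 0.085 0 0;-1 0.705 0.085 0 0"

```text
time: 54.02
position: [0.5165, 0.1051, 0.1076]
tool_rot: [0.705, 0.709, -0.0, 0.0]
ft_force: [0.7, 0.1, -2.0]
grip_width: 0.062
grip_force: 15.0
```

Call:
move_arm --motion "-1 0 0 0.1 0;-1 0 0 0.18 0;-1 0 0 0.22 0;-1 0 0 0.235 0;-1 0 0 0.24 0;-1 0 0 0.243 0;-1 0 0 0.243 0;-1 0 0 0.243 0"

```text
time: 54.68
position: [0.517, 0.1068, 0.0598]
tool_rot: [0.704, 0.71, 0.0, 0.001]
ft_force: [-0.5, -0.5, -3.2]
grip_width: 0.0615
grip_force: 15.0
```

Position is good (y offset about -80 mm), so I release and clear off.

Call:
move_arm --motion "1 0 0 0 0;1 0 0 0 0;1 0 0 0 0;1 0 0 0 0;1 0 0 0 0;1 0 0 -0.1 0;1 0 0 -0.3 0;1 0 0 -0.5 0;1 0 0 -0.65 0;1 0 0 -0.65 0"

```text
time: 55.52
position: [0.5206, 0.1071, 0.1953]
tool_rot: [0.704, 0.71, 0.005, 0.005]
ft_force: [0.7, 0.2, 0.6]
grip_width: 0.087
grip_force: 0.0
```

Call:
move_arm --motion "1 -0.95 -0.1 0 0;1 -0.95 -0.1 0 0;1 -0.95 -0.1 0 0;1 -0.95 -0.1 0 0;1 -0.95 -0.1 0 0;1 -0.95 -0.1 0 0;1 -0.95 -0.1 0 0"

```text
time: 56.1
position: [0.4975, -0.0844, 0.1886]
tool_rot: [0.705, 0.709, -0.0, -0.001]
ft_force: [-0.1, 0.9, -0.2]
grip_width: 0.087
grip_force: 0.0
```

```bash
python3 - <<'E'
from h import *
lying(.095,.12,.105,(.4,.64),(.0,.36)); board()
p,d,m=shot("top");a=cv2.resize(p[90:270,90:360,::-1],(640,427),interpolation=2)
cv2.imwrite("pics/t11.png",a)
E
```

```text
top [179. 221.] 385 [516. 264.] [61. 62.] 0.4 [[485.0, 295.0], [485.0, 232.0], [546.0, 233.0], [546.0, 295.0]]
top [203. 222.] 380 [516. 187.] [62. 61.] 1.4 [[484.0, 216.0], [486.0, 156.0], [548.0, 157.0], [546.0, 218.0]]
top [228. 222.] 359 [515. 107.] [58. 61.] 0.4 [[486.0, 137.0], [486.0, 76.0], [544.0, 76.0], [544.0, 138.0]]
scene [337. 198.] 343 [524. 105.] [70. 60.] 1.0 [[489.0, 135.0], [490.0, 75.0], [560.0, 76.0], [559.0, 136.0]]
scene [365. 200.] 361 [526. 185.] [70. 62.] 0.4 [[490.0, 216.0], [491.0, 154.0], [561.0, 155.0], [561.0, 217.0]]
scene [394. 202.] 364 [524. 264.] [61. 72.] 87.9 [[487.0, 235.0], [559.0, 232.0], [561.0, 294.0], [490.0, 296.0]]
board [522.8 189.1] [192.8 257.4] 0.41
[[425.5, 317.20001220703125], [427.29998779296875, 59.70000076293945], [620.0999755859375, 61.099998474121094], [618.2999877929688, 318.6000061035156]]
```

View pics/t11.png

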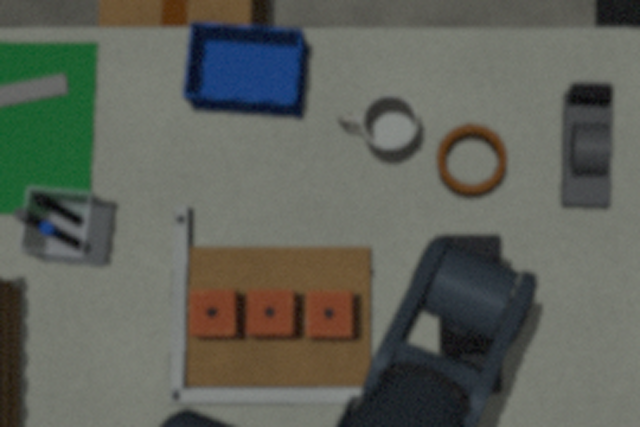

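All three stand mouth-down on the board at (213,313), (270,313) and (329,313), drain holes up, with clear gaps. The board's x reading drifted by a pixel, so I compare its edge with the home picture at sub-pixel level.

```bash
python3 - <<'E'
from h import *
def prof(im):
    s=cv2.cvtColor(im,cv2.COLOR_BGR2HSV)[...,1].astype(float)
    def cross(v,rev=False):
        k=np.nonzero((v[:-1]-70)*(v[1:]-70)<0)[0]; return [round(i+(70-v[i])/(v[i+1]-v[i]),2) for i in k]
    for c in((50,110),(110,170),(170,222)): print("col",c,"rows",[x/2.5+170 for x in cross(s[:,c[0]:c[1]].mean(1))])
    print("cols",[x/2.5+155 for x in cross(s[65:95,:300].mean(0))])
prof(cv2.imread("pics/t1.png")[:,:400])
p=np.mean([shot("top")[0].astype(float) for _ in range(4)],0).astype(np.uint8)
a=cv2.resize(p[170:290,155:315,::-1],None,fx=4,fy=4,interpolation=2);a=cv2.resize(np.hstack([a,a]),(800,300))[:,:400]
prof(a)
E
```

```text
col (50, 110) rows [np.float64(194.156), np.float64(252.436)]
col (110, 170) rows [np.float64(194.128), np.float64(252.472)]
col (170, 222) rows [np.float64(194.124), np.float64(252.376)]
cols [np.float64(169.648), np.float64(246.124)]
col (50, 110) rows [np.float64(194.148), np.float64(252.428)]
col (110, 170) rows [np.float64(194.11599999999999), np.float64(252.492)]
col (170, 222) rows [np.float64(194.11599999999999), np.float64(252.34)]
cols [np.float64(169.66), np.float64(246.136)]
```

The board has not moved from home (within 0.03 px), so I hand in.

```bash
python3 -c "
from rig import robot
print(robot.hand_in())"
```

```text
the job is handed in; nothing more can be done
None
```

The job is handed in: the board is home in the corner stop and all three terracotta pots stand mouth-down on it with 15 mm or more between them, though the judge returned no verdict, and two of the pots slipped from the grip and dropped a short way onto the bench while being flipped.

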